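# Load the cold-pack conditioning block and wind its timer

## Task

Get the next batch of cold packs conditioning: take whatever used orange packs are in the aluminium block out and lay them in the grey returns tray, and seat every blue pack flat and fully home in a recess of its own outline. Only then wind the timer's brass key clockwise, in as many partial turns as it takes, until its pointer is at the green mark. Leave the other things on the trolley where they are.

Things in the scene. Friction and masses are not known exactly. Their poses are not given: they have to be found in the camera images.
- disc_a: Blue hard-plastic cold pack, a round disc 64 mm in diameter and 32 mm thick; it is the same either way up. About 110 g, white patch on both faces. Origin at its centre (16 mm above what it lies on). May be absent.
- disc_b: Blue hard-plastic cold pack, a round disc 64 mm in diameter and 32 mm thick; it is the same either way up. About 110 g, white patch on both faces. Origin at its centre (16 mm above what it lies on). May be absent.
- square_a: Blue hard-plastic cold pack, a square plate 60 x 60 mm (x, y) and 32 mm thick; it is the same either way up. About 110 g, white patch on both faces. Origin at its centre (16 mm above what it lies on). May be absent.
- square_b: Blue hard-plastic cold pack, a square plate 60 x 60 mm (x, y) and 32 mm thick; it is the same either way up. About 110 g, white patch on both faces. Origin at its centre (16 mm above what it lies on). May be absent.
- used_disc: Orange (used) hard-plastic cold pack, a round disc 64 mm in diameter and 32 mm thick; it is the same either way up. About 110 g, black patch on both faces. Origin at its centre (16 mm above what it lies on). Starts seated in one of the block's recesses, its top 16 mm proud. One of the two used packs may be absent.
- used_square: Orange (used) hard-plastic cold pack, a square plate 60 x 60 mm (x, y) and 32 mm thick; it is the same either way up. About 110 g, black patch on both faces. Origin at its centre (16 mm above what it lies on). Starts seated in one of the block's recesses, its top 16 mm proud. One of the two used packs may be absent.
- block: Fixed aluminium conditioning block 220 x 220 mm, 30 mm high, with two round and two square recesses in a 2 x 2 pattern at 105 mm pitch, like shapes diagonally opposite. Origin at the centre of its underside, axes along its sides.
- block_hole0 (a point): centre of the mouth (top plane of the block, 30 mm above the table) of a round, 67 mm wide recess 16 mm deep with a flat floor; its edge is bevelled by 2 mm. The axes are those of the block.
- block_hole1 (a point): centre of the mouth (top plane of the block, 30 mm above the table) of a round, 67 mm wide recess 16 mm deep with a flat floor; its edge is bevelled by 2 mm. The axes are those of the block.
- block_hole2 (a point): centre of the mouth (top plane of the block, 30 mm above the table) of a square, 63 x 63 mm (sides along the block's x and y), recess 16 mm deep with a flat floor; its edge is bevelled by 2 mm. The axes are those of the block.
- block_hole3 (a point): centre of the mouth (top plane of the block, 30 mm above the table) of a square, 63 x 63 mm (sides along the block's x and y), recess 16 mm deep with a flat floor; its edge is bevelled by 2 mm. The axes are those of the block.
- returns_in (a point): centre of the inner floor of the grey returns tray: a fixed open box 150 x 165 mm (x, y), 45 mm high, walls 5 mm, floor about 5 mm thick; axes along its sides.
- timer: Fixed white clockwork timer, a box 120 x 120 mm and 50 mm high with a round white dial on top, origin at the centre of its underside. The dial has a red mark (unwound), black ticks and a green mark (fully wound).
- key_grip (a point): on the turning axis of the brass winding key on top of the timer, at mid height of its wing, 81 mm above the table. The wing is an upright plate 56 mm long (its x axis), 10 mm thick (its y axis), and reaches from 64 to 96 mm above the table; it turns about the vertical. A red pointer under it points along +x of the key.
- timer_key (a joint): turn of the winding key in rad, growing clockwise seen from above: 0 at the red mark (unwound), 5.8 at the hard stop where the pointer stands at the green mark. It resists with 0.09 N m of friction and 0.01 N m per rad of spring, and stays where it is left when let go (the friction holds the spring); turned back, it unwinds.
- thermometer: Bystander, to be left alone: blue and black pistol-shaped thermometer lying on its side, about 120 x 130 x 36 mm; origin at the underside.
- tape: Bystander, to be left alone: yellow roll of tape, 76 mm wide, 24 mm high; origin at the underside.
- logger: Bystander, to be left alone: white data logger 60 x 100 x 24 mm; origin at the underside.
- jar: Bystander, to be left alone: white jar with a green lid, 58 mm wide, 75 mm high; origin at the underside.
- labels: Bystander, to be left alone: stack of paper labels 80 x 55 x 30 mm; origin at the underside.
Mind the look-alikes: they are no part of the job. There is more than one size of the timer; the job needs the larger.

How it is judged:
By the outcome, as a careful person would: the job done as asked, in the order asked, and still so for the second after the job is handed in, with the robot touching nothing.
Of disc_a, disc_b, square_a, square_b only 3 to 4 are there at a start; the rules pass over those that are not, and their reading is None.
Of used_disc, used_square only 1 to 2 are there at a start; the rules pass over those that are not, and their reading is None.
At some moment in a run one of disc_a, disc_b, square_a, square_b may be knocked a few centimetres aside while the robot is not near it.
Once in a run the grip may slacken for a moment while it holds something.
It also fails if it takes over 210 s, if anything falls off the work surface, if the arm or the gripper's body presses on something with over 40 N, if the wrist force passes 120 N, or if a joint passes its speed limit or range.

## Robot

A 7-joint arm with a two-finger parallel gripper is mounted at the origin on the work surface. World frame = base frame: x ahead of the robot, y to its left, z up, the work surface at z = 0. Lengths are in m, angles in rad, forces in N, time in s.
With the tool pointing down it reaches from about 0.425 to 0.825 m from the base axis. Payload 3.6 kg.
Tool frame: the origin (TCP) lies at the very end of the fingers, on their centre line; the grasp point (between the pads) lies 19 mm behind it; y points along the fingers, z is the direction in which the jaws open and shut, and the axes are right-handed (so a half turn about y gives the same grasp; the last joint's range is limited). The gripper opens to 93 mm and grips with 3 to 60 N. Pads are 15 mm wide; open, the fingers measure 128 mm over their backs; the gripper's body (75 mm by 188 mm) begins 65 mm behind the grasp point.
Start: joints at [-1.246, 0.615, -0.013, 1.423, 0.008, 1.103, -0.04], TCP at [0.223, 0.61, 0.182] pointing down, gripper open.
Joint ranges: [-3.12, 3.12], [-0.3, 2.06], [-1.34, 1.32], [0.26, 2.42], [-1.36, 4.5], [0.01, 1.98], [-2.84, 2.84]. Speed limits (rad/s): [2.79, 2.79, 3.14, 3.14, 3.14, 3.14, 3.14].

## Interface

Orientations are given as a 3x3 rotation matrix whose columns are the frame's x, y, z axes.
In Python, from station import env, imaging, sign_off gives the robot as it stands.
- The arm moves only by the shell command python3 -m crank 'ROWS' [OPENING] [FORCE]. ROWS is JSON, a list of rows, each a list of 6 numbers: the shift along the tool's x, y, z in mm, then the turn, a rotation vector about the tool's x, y, z in rad. In form: [[x, y, z, wx, wy, wz], ...]. A call has 1 to 5 rows; each row is the pose to reach, as a shift and turn from the pose commanded when the call began, along the tool's axes at that moment; what a row does not reach only later rows make up. A row lasts 1/12 s, in which the tool goes at most 41.7 mm and 7.16 degrees, less where a joint would pass 70% of its speed; a pose out of reach is approached as far as the arm can. A call with a gripper value outside its range is refused whole. OPENING is the opening, from 0 (shut) to 1 (fully open), set as the call begins (- or left out, the last holds). The fingers move at their own pace and stop on an object; FORCE is the grip in N (left out, the last holds). Time passes only in rows, so rows that repeat a pose let the fingers close. It gives the time, the measured TCP pose, the force and the opening at its end, in the units of the state.
- env.state(): the state, without advancing time (a new reading comes with each control period).
- imaging.get_image(name): name is "side" or "top"; returns (picture, depth): 480x640x3 uint8, red, green, blue; 480x640 float32, m along the optical axis (not along the pixel's ray), 0 where there is no reading.
- imaging.camera_model(name): a dict with "intrinsics" (3x3 intrinsics, pixels), "D" ([k1, k2, p1, p2, k3] as OpenCV has them; the pictures are not rectified), "R" (3x3) and "t" (3): a world point X has camera coordinates R X + t. Camera axes: x right, y down, z forward; pixel columns grow to the right and rows downward; lengths in m; the calibration is good to about 2 mm. A picture is of the moment at which its call begins. camera_model takes no time and is no camera call.
- sign_off(): hands the job in, once; it reports no verdict.
The state is a dict: "clock": time; "q": joint angles; "dq": joint speeds; "joint_torque": joint torques, N m; "tool_pos": TCP position; "eef_rot": TCP orientation; "force": force on the tool from outside, world axes, zero at the start; "ft_torque": the same for the moment, N m; "finger_gap": opening from 0.0 (shut) to 1.0 (fully open).
Only numpy, scipy, OpenCV 4.12 (cv2) and the standard library are available. Lean on these libraries where they do the work, as an engineer would, in place of code of your own. Each camera call takes 0.05 s, during which the arm holds its last target.

## Working session

There is one attempt and no reset: what is moved stays moved. The work goes in short steps, Python scripts to look and compute and a shell command to move; the robot and the scene stay as the last step left them, time stands still between calls to the robot, and variables do not carry over. Pictures are saved under pics/ and viewed, and the job is handed in when it is done.

```bash
ls; mkdir -p pics; python3 - <<'E'
from station import env, imaging
import cv2
for n in("top","side"):
    p,d=imaging.get_image(n)
    cv2.imwrite(f"pics/{n}0.png",p[:,:,::-1])
    import numpy as np
    np.save(f"{n}0_d.npy",d)
    m=imaging.camera_model(n); print(n,m)
print(env.state())
E
```

```text
pics
top {'intrinsics': array([[523.45953798,   0.        , 313.50562355],
       [  0.        , 523.45953798, 238.63339161],
       [  0.        ,   0.        ,   1.        ]]), 'D': array([0.02112624, 0.        , 0.        , 0.        , 0.        ]), 'R': array([[-0.00722198, -0.99996229, -0.00482351],
       [-0.98915367,  0.00785143, -0.14667439],
       [ 0.14670673,  0.00371192, -0.98917307]]), 't': array([0.13151568, 0.53859048, 1.40614027])}
side {'intrinsics': array([[460.66408768,   0.        , 318.23669699],
       [  0.        , 460.66408768, 243.2306964 ],
       [  0.        ,   0.        ,   1.        ]]), 'D': array([-0.1198325,  0.       ,  0.       ,  0.       ,  0.       ]), 'R': array([[ 0.88534914, -0.46460817,  0.01720903],
       [-0.27481064, -0.55281311, -0.78668721],
       [ 0.37501469,  0.69176362, -0.61711188]]), 't': array([-0.4112029 ,  0.26287333,  1.04682896])}
{'clock': 0.1, 'q': array([-1.24652599,  0.61581497, -0.01259169,  1.42471264,  0.00813279,
        1.10337249, -0.04039019]), 'dq': array([-0.0008175 , -0.00201186,  0.00047765, -0.00477922, -0.00068568,
        0.00039844,  0.00102574]), 'joint_torque': array([ 1.25798790e-03, -4.60038900e+01,  2.10114210e-01, -1.66244048e+01,
       -6.12150505e-02,  1.68949412e-02,  9.21302944e-05]), 'tool_pos': array([0.22310022, 0.60968815, 0.18131068]), 'eef_rot': array([[ 9.39132233e-01, -7.09107304e-04,  3.43555157e-01],
       [-3.43555881e-01, -2.14243571e-03,  9.39129792e-01],
       [ 7.01010405e-05, -9.99997454e-01, -2.25564842e-03]]), 'force': array([ 0.33718586,  0.36596407, -0.50983001]), 'ft_torque': array([-0.01520157, -0.06937565, -0.00145096]), 'finger_gap': 0.9965344329510166}
```

View pics/top0.png

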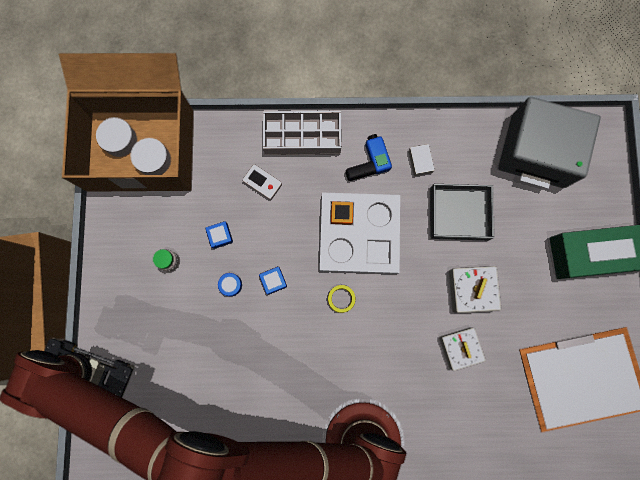

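View pics/side0.png

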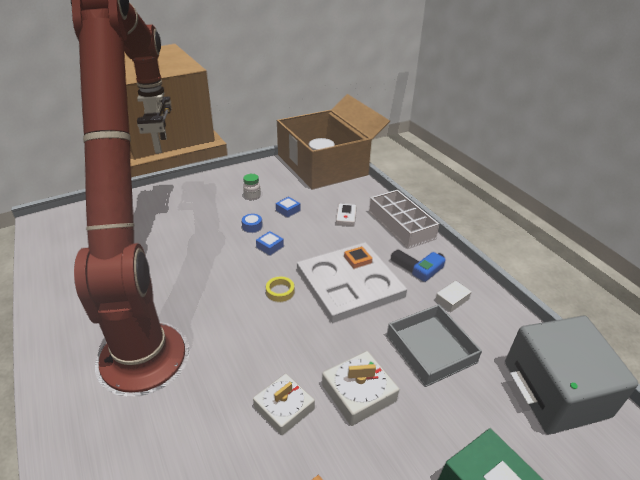

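```bash
cat > h.py <<'E'
import numpy as np, cv2
from station import env, imaging
from scipy.spatial.transform import Rotation as Ro
def ray(n,uv,z):
    m=imaging.camera_model(n)
    p=cv2.undistortPoints(np.array(uv,float).reshape(-1,1,2),m["intrinsics"],m["D"]).reshape(-1,2)
    d=np.c_[p,np.ones(len(p))]@m["R"]; c=-m["R"].T@m["t"]
    return c+d*((z-c[2])/d[:,2])[:,None]
def pix(n,X):
    m=imaging.camera_model(n)
    return cv2.projectPoints(np.array(X,float).reshape(-1,1,3),cv2.Rodrigues(m["R"])[0],m["t"],m["intrinsics"],m["D"])[0].reshape(-1,2)
def snap(n,tag):
    p,d=imaging.get_image(n); cv2.imwrite(f"pics/{n}{tag}.png",p[:,:,::-1]); return p,d
def crop(p,u0,v0,w,h,s,f):
    cv2.imwrite(f"pics/{f}.png",cv2.resize(p[v0:v0+h,u0:u0+w,::-1],None,fx=s,fy=s,interpolation=cv2.INTER_CUBIC))
def hsv(p): return cv2.cvtColor(p,cv2.COLOR_RGB2HSV)
E
python3 - <<'E'
from h import *
p=cv2.imread("pics/top0.png")[:,:,::-1]; s=cv2.imread("pics/side0.png")[:,:,::-1]
crop(p,190,180,220,140,3.6,"c_blk")
crop(p,430,240,100,150,4,"c_tim")
crop(s,220,330,200,110,4,"c_tims")
H=hsv(p)
m=((H[...,0]>95)&(H[...,0]<125)&(H[...,1]>120)&(H[...,2]>80)).astype(np.uint8)
n,l,st,c=cv2.connectedComponentsWithStats(m)
for i in range(1,n):
    if st[i,4]>20: print(st[i],c[i],ray("top",c[i],.032)[0].round(4))
E
```

```text
[367 137  25  35 436] [378.1559633  152.19954128] [ 0.7878 -0.0582  0.032 ]
[206 222  25  25 224] [217.93303571 234.27232143] [0.5551 0.3933 0.032 ]
[259 267  27  27 234] [272.21367521 280.11111111] [0.4265 0.2417 0.032 ]
[218 273  23  23 228] [228.92105263 284.05263158] [0.4167 0.3604 0.032 ]
```

```bash
python3 - <<'E'
from h import *
print(cv2.imread("pics/c_blk.png").shape)
E
```

```text
(504, 792, 3)
```

View pics/c_blk.png

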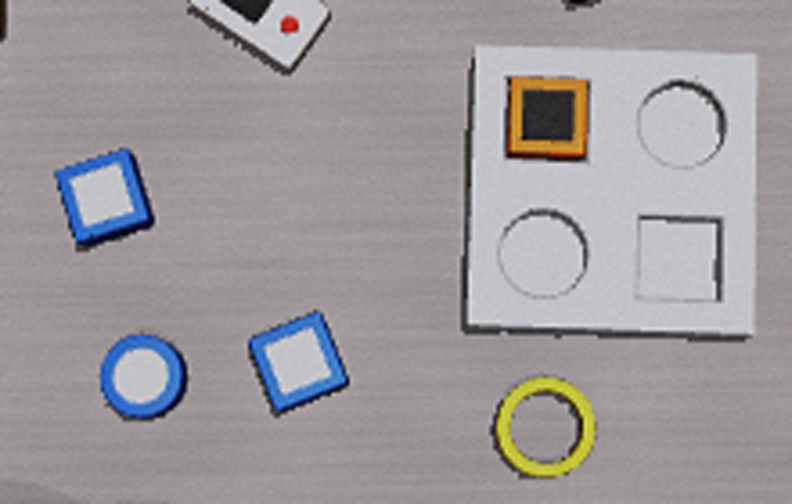

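View pics/c_tim.png

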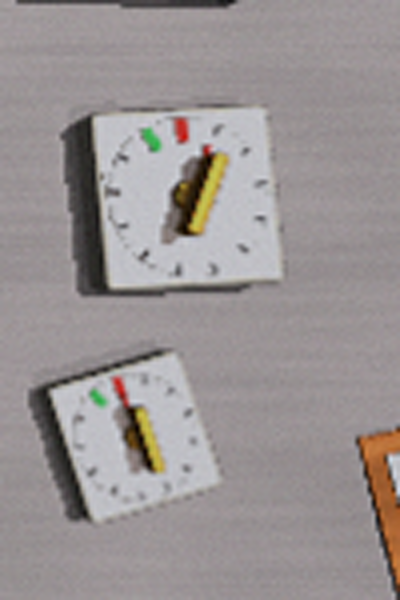

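View pics/c_tims.png

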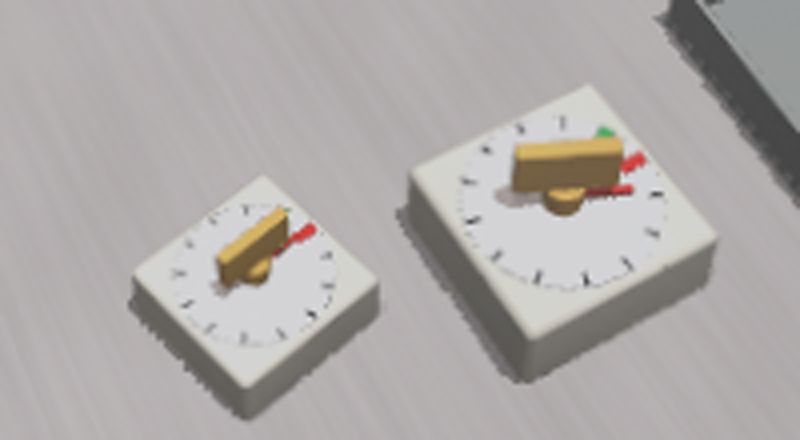

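The top image has three blue packs: squares at (219,235) and (273,280), and a disc at (230,284). The thermometer at (376,152) is blue too, but it's a bystander. For orange, the used square is in the block at (342,212), and the clipboard at (580,380) isn't part of this. The white discs in the carton aren't packs. There are two timers: the larger at (475,290), which is the one I want, and a smaller look-alike at (463,349). The crops confirm these choices. Next I'll measure.

```bash
cat >> h.py <<'E'
def packs(n,p,lo=95,hi=125,z=.032,white=True):
    """(centre world, square yaw, area ratio, pixel) of each pack from its patch, z = top face"""
    H=hsv(p); m=((H[...,0]>=lo)&(H[...,0]<=hi)&(H[...,1]>120)&(H[...,2]>70)).astype(np.uint8)
    cs,hi_=cv2.findContours(m,cv2.RETR_CCOMP,cv2.CHAIN_APPROX_NONE)
    out=[]
    if hi_ is None: return out
    for c,h in zip(cs,hi_[0]):
        if h[3]<0 or cv2.contourArea(c)<60: continue
        w=ray(n,c.reshape(-1,2),z)[:,:2].astype(np.float32)
        M=cv2.moments(c); pc=(M['m10']/M['m00'],M['m01']/M['m00'])
        r=cv2.minAreaRect(w*1000)
        out.append((ray(n,[pc],z)[0].round(4),round(r[2],1),np.round(r[1],1),np.round(pc,1)))
    return out
def rows(dst,yaw=None,s=None):
    """shift (mm, tool axes) and turn about tool y to TCP dst, jaw yaw (deg of tool z in world xy)"""
    s=s or env.state(); R=s["eef_rot"]; d=R.T@(np.array(dst)-s["tool_pos"])*1000
    print("tcp",s["tool_pos"].round(4),"shift",d.round(1))
    jy=np.degrees(np.arctan2(R[1,2],R[0,2])); print("jaw yaw",jy.round(1),"q7",s["q"][6].round(2),"clock",s["clock"],"gap",round(s["finger_gap"],3))
    if yaw is not None:
        dy=(yaw-jy+90)%180-90
        print("turn about tool y (rad):",round(-np.radians(dy),3),"deg world",round(dy,1))
    # tilt-correcting rotvec
        a=np.radians(jy+dy); z=np.array([np.cos(a),np.sin(a),0]); y=np.array([0,0,-1.]); Rt=np.c_[np.cross(y,z),y,z]
        print("rotvec",Ro.from_matrix(R.T@Rt).as_rotvec().round(4))
E
python3 - <<'E'
from h import *
for n in("top","side"):
    p=cv2.imread(f"pics/{n}0.png")[:,:,::-1]
    print(n,*packs(n,p),sep="\n"); print("orange",*packs(n,p,5,25,.046),sep="\n")
# block: bright white connected region
p=cv2.imread("pics/top0.png")[:,:,::-1]
H=hsv(p); print(H[260,360],H[240,250],H[200,380], H[250,380],H[252,341])
m=((H[...,1]<25)&(H[...,2]>195)).astype(np.uint8)
cv2.imwrite("pics/m.png",cv2.resize(m[180:320,300:520]*255,None,fx=3.5,fy=3.5))
E
```

```text
top
(array([0.4169, 0.3612, 0.032 ]), 45.2, array([45.2, 44. ]), array([228.6, 284. ]))
(array([0.4274, 0.2418, 0.032 ]), 21.5, array([46.1, 46.3]), array([272.2, 279.8]))
(array([0.557 , 0.3936, 0.032 ]), 18.4, array([46.7, 46.2]), array([217.8, 233.6]))
(array([ 0.7658, -0.0657,  0.032 ]), 18.4, array([35.8, 35.8]), array([381. , 159.7]))
orange
(array([0.6142, 0.0492, 0.046 ]), 89.5, array([44.5, 42.4]), array([341.5, 211.5]))
(array([0.8061, 0.6356, 0.046 ]), 58.8, array([241.8, 109.7]), array([132.7, 146.3]))
(array([0.8787, 0.725 , 0.046 ]), 89.8, array([313.6, 247.2]), array([102.1, 121.8]))
side
(array([ 0.7707, -0.0589,  0.032 ]), 15.4, array([36.4, 34.8]), array([425.5, 264.2]))
orange
(array([0.6147, 0.0504, 0.046 ]), 87.1, array([46. , 42.7]), array([357.8, 253.9]))
[120   4 201] [  0  10 158] [129   9 199] [124   9 202] [111   9 199]
```

View pics/m.png

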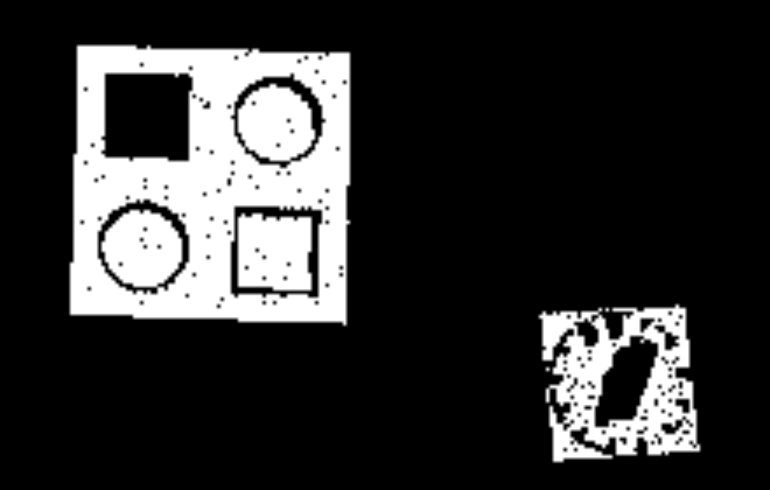

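```bash
python3 - <<'E'
from h import *
def quad(n,v,s,z,seed,k=3):
    p=cv2.imread(f"pics/{n}0.png")[:,:,::-1]; H=hsv(p)
    m=((H[...,1]<s)&(H[...,2]>v)).astype(np.uint8)
    m=cv2.morphologyEx(m,cv2.MORPH_OPEN,np.ones((k,k)))
    _,l,st,c=cv2.connectedComponentsWithStats(m); i=l[seed[1],seed[0]]
    cs,_=cv2.findContours((l==i).astype(np.uint8),cv2.RETR_EXTERNAL,cv2.CHAIN_APPROX_NONE)
    c=max(cs,key=cv2.contourArea); h=cv2.convexHull(c).reshape(-1,2)
    w=ray(n,h,z)[:,:2]*1000; r=cv2.minAreaRect(w.astype(np.float32))
    print(n,st[i],np.round(r[0],1),np.round(r[1],1),round(r[2],2)); return r
r=quad("top",190,25,.03,(360,260))
a=np.radians(r[2]-90 if r[2]>45 else r[2]); ex=np.array([np.cos(a),np.sin(a)]); ey=np.array([-ex[1],ex[0]])
for sx in(1,-1):
    for sy in(1,-1): print(sx,sy,(np.array(r[0])+52.5*(sx*ex+sy*ey)).round(1))
quad("top",190,25,.05,(455,300))
p=cv2.imread("pics/side0.png")[:,:,::-1]; H=hsv(p); print(H[280,325],H[295,380],H[300,250],H[385,340],H[340,430])
quad("side",180,25,.03,(325,280))
quad("side",180,25,.05,(340,385))
# hole rims in top view: dark-ish + bright contour: ellipse of the hole mouth
print(pix("top",[[.614,.049,.046],[.51,-.058,.03]]))
# tray: outer top rim
s=cv2.imread("pics/top0.png"); print(s[212,460],s[185,460])
print(ray("top",[[430,186],[492,186],[494,240],[430,238]],.045).round(3))
E
```

```text
top [ 320  193   80   79 4587] [559.5  -2. ] [218.2 217.7] 87.65
1 1 [614.1  48.3]
1 -1 [609.8 -56.6]
-1 1 [509.2  52.6]
-1 -1 [504.9 -52.3]
top [     0      0    640    480 294374] [577.8 115.1] [1856.2 1321.9] 89.4
[  0   4 208] [170   4 206] [  0   6 179] [120   4 200] [ 90   5 154]
side [ 298  242  108   73 3739] [563.3   2.2] [225.2 225.1] 88.41
side [ 323  360   76   53 1770] [ 399.6 -310.2] [117.2 119.5] 3.02
[[341.59998432 211.53100509]
 [380.51364769 249.19473997]]
[163 163 159] [152 154 151]
[[ 0.685 -0.198  0.045]
 [ 0.683 -0.37   0.045]
 [ 0.531 -0.367  0.045]
 [ 0.538 -0.193  0.045]]
```

```bash
python3 - <<'E'
from h import *
rows([.6142,.0492,.12],87.8)
E
```

```text
tcp [0.2231 0.6097 0.1813] shift [ 559.8   62.2 -391.9]
jaw yaw 69.9 q7 -0.04 clock 0.1 gap 0.997
turn about tool y (rad): -0.312 deg world 17.9
rotvec [ 2.200e-03 -3.123e-01 -3.000e-04]
```

```bash
python3 -m crank '[[560,62,-392,0,-0.312,0],[560,62,-392,0,-0.312,0],[560,62,-392,0,-0.312,0],[560,62,-392,0,-0.312,0],[560,62,-392,0,-0.312,0]]' 1 30; python3 -c "
from h import *
rows([.6142,.0492,.12],87.8)"
```

```text
clock: 0.52
tool_pos: [0.3427, 0.4381, 0.163]
eef_rot: [[0.999, -0.001, 0.038], [-0.038, -0.001, 0.999], [-0.0, -1.0, -0.001]]
force: [1.8, 0.8, -0.8]
finger_gap: 1.001
tcp [0.3427 0.4381 0.163 ] shift [ 286.2   43.1 -378.2]
jaw yaw 87.8 q7 0.53 clock 0.5167 gap 1.001
turn about tool y (rad): 0.0 deg world -0.0
rotvec [ 0.0008  0.     -0.0005]
```

```bash
python3 -m crank '[[280,43,-370,0,0,0],[280,43,-370,0,0,0],[280,43,-370,0,0,0],[280,43,-370,0,0,0],[280,43,-370,0,0,0]]'; python3 -m crank '[[160,20,-203,0,0,0],[160,20,-203,0,0,0],[160,20,-203,0,0,0],[160,20,-203,0,0,0],[160,20,-203,0,0,0]]' ; python3 -c "
from h import *
rows([.6142,.0492,.12],87.8)"
```

```text
clock: 0.93
tool_pos: [0.4613, 0.2682, 0.1439]
eef_rot: [[0.999, -0.001, 0.039], [-0.039, -0.0, 0.999], [-0.001, -1.0, -0.0]]
force: [0.6, 0.5, -0.3]
finger_gap: 1.002
clock: 1.35
tool_pos: [0.5835, 0.1002, 0.1277]
eef_rot: [[0.999, -0.001, 0.039], [-0.039, -0.0, 0.999], [-0.001, -1.0, -0.0]]
force: [1.1, 0.8, -0.2]
finger_gap: 1.004
tcp [0.5835 0.1002 0.1277] shift [ 32.7   7.7 -49.7]
jaw yaw 87.8 q7 1.28 clock 1.35 gap 1.004
turn about tool y (rad): -0.0 deg world 0.0
rotvec [ 0.0002 -0.0004 -0.0009]
```

```bash
python3 -m crank '[[31,7,-45,0,0,0],[31,7,-45,0,0,0],[31,7,-45,0,0,0],[31,7,-45,0,0,0]]' ; python3 -c "
from h import *
rows([.6142,.0492,.034],87.8)
snap('top','1');p,_=snap('side','1');crop(p,250,150,200,150,4,'cs1')"
```

```text
clock: 1.68
tool_pos: [0.6116, 0.0555, 0.1204]
eef_rot: [[0.999, -0.002, 0.041], [-0.041, 0.0, 0.999], [-0.002, -1.0, 0.0]]
force: [-0.2, 1.3, -0.0]
finger_gap: 1.002
tcp [0.6116 0.0555 0.1204] shift [ 3.  86.4 -6.2]
jaw yaw 87.7 q7 1.36 clock 1.6833 gap 1.002
turn about tool y (rad): -0.002 deg world 0.1
rotvec [-0.0003 -0.0022 -0.002 ]
```

View pics/cs1.png

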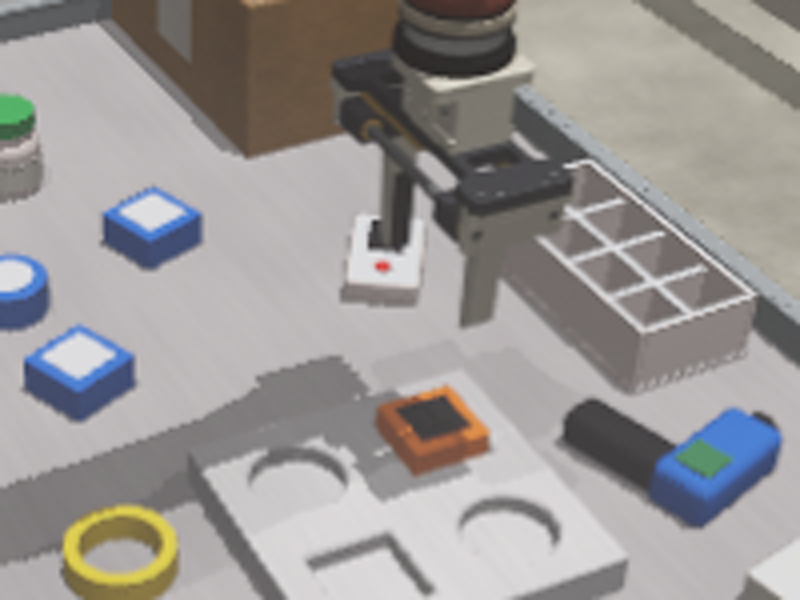

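View pics/top1.png

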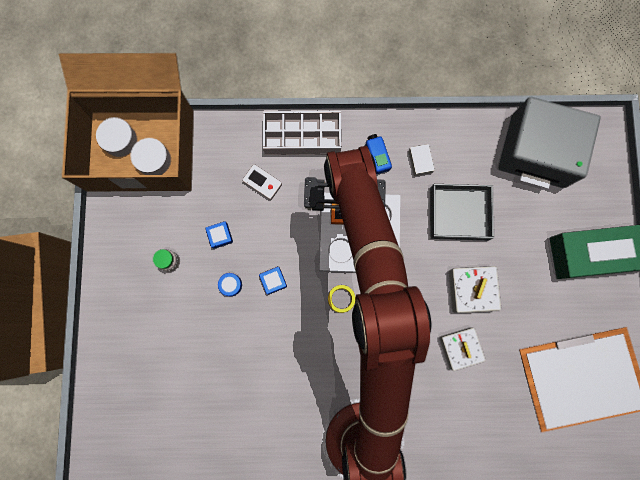

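Nothing blue shows up where the arm had been blocking the view, so there are three blue packs. The jaws straddle the orange square, so I'm going down.

```bash
python3 -m crank '[[2,0,-5,0,0,-0.002],[2,35,-5,0,0,-0.002],[2,60,-5,0,0,-0.002],[2,60,-5,0,0,-0.002],[2,60,-5,0,0,-0.002]]' ; python3 -c "
from h import *
rows([.6142,.0492,.034],87.8)"
```

```text
clock: 2.2
tool_pos: [0.6127, 0.052, 0.0606]
eef_rot: [[0.999, -0.001, 0.037], [-0.037, 0.0, 0.999], [-0.001, -1.0, -0.0]]
force: [1.6, -0.6, 0.9]
finger_gap: 1.002
tcp [0.6127 0.052  0.0606] shift [ 1.6 26.6 -2.7]
jaw yaw 87.9 q7 1.36 clock 2.2 gap 1.002
turn about tool y (rad): 0.002 deg world -0.1
rotvec [ 0.      0.0017 -0.0009]
```

```bash
python3 -m crank '[[1,15,-3,0,0,0],[1,26,-3,0,0,0],[1,26,-3,0,0,0],[1,26,-3,0,0,0],[1,26,-3,0,0,0]]' ; python3 -m crank '[[0,0,0,0,0,0],[0,0,0,0,0,0],[0,0,0,0,0,0],[0,0,0,0,0,0],[0,0,0,0,0,0]]' 0 35; python3 -m crank '[[0,0,0,0,0,0],[0,0,0,0,0,0],[0,0,0,0,0,0]]'; python3 -c "
from h import *
rows([.6142,.0492,.034],87.8)"
```

```text
clock: 2.62
tool_pos: [0.6156, 0.0483, 0.0363]
eef_rot: [[0.999, 0.004, 0.038], [-0.038, 0.0, 0.999], [0.004, -1.0, 0.0]]
force: [-1.2, 0.0, 0.1]
finger_gap: 0.999
clock: 3.03
tool_pos: [0.6149, 0.0478, 0.0354]
eef_rot: [[0.999, 0.002, 0.039], [-0.039, -0.0, 0.999], [0.002, -1.0, -0.0]]
force: [-0.4, -0.1, 0.5]
finger_gap: 0.692
clock: 3.28
tool_pos: [0.6149, 0.0478, 0.0352]
eef_rot: [[0.999, 0.002, 0.039], [-0.039, -0.0, 0.999], [0.002, -1.0, -0.0]]
force: [-0.6, 0.1, -0.3]
finger_gap: 0.48
tcp [0.6149 0.0478 0.0352] shift [-0.7  1.2  1.3]
jaw yaw 87.8 q7 1.36 clock 3.2833 gap 0.48
turn about tool y (rad): -0.0 deg world 0.0
rotvec [ 0.0001 -0.0003  0.0019]
```

```bash
python3 -m crank '[[0,0,0,0,0,0],[0,0,0,0,0,0],[0,0,0,0,0,0]]'; python3 -c "
from h import *
p,_=snap('side','2');crop(p,300,180,120,100,6,'cs2')"
```

```text
clock: 3.53
tool_pos: [0.6148, 0.0478, 0.0352]
eef_rot: [[0.999, 0.002, 0.039], [-0.039, -0.0, 0.999], [0.002, -1.0, -0.0]]
force: [0.5, -0.2, 0.1]
finger_gap: 0.261
```

View pics/cs2.png

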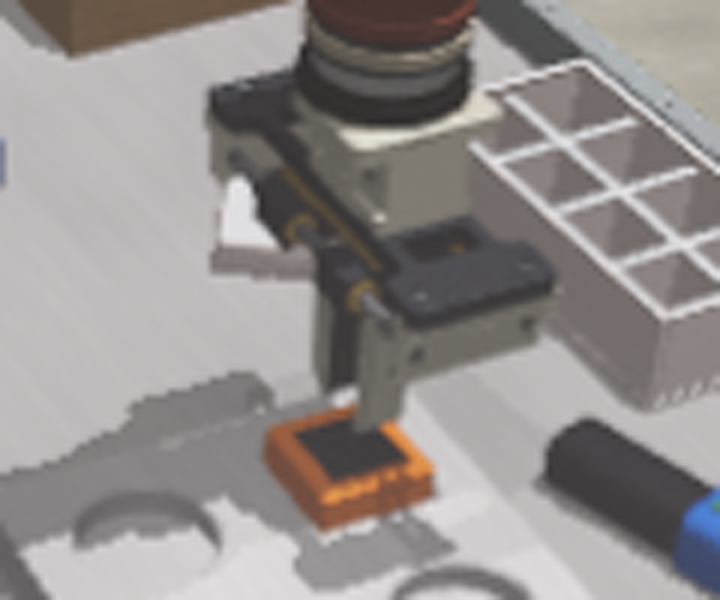

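```bash
python3 -c "
from h import *
s=env.state();print(s['tool_pos'],s['finger_gap'])
print(pix('side',[s['tool_pos'],s['tool_pos']+[0,0,.019],[.6142,.0492,.046]]))
p,d=imaging.get_image('side')
for v in range(236,262,2): print(v,d[v,356:372:2].round(3))
"
```

```text
[0.61486702 0.04783703 0.03520723] 0.2189025391339891
[[358.06888049 257.42798325]
 [358.5543148  252.1724425 ]
 [357.88392138 254.24417026]]
236 [1.25  1.255 1.215 1.211 1.209 1.134 1.12  1.129]
238 [1.255 1.261 1.225 1.211 1.216 1.133 1.119 1.132]
240 [1.257 1.262 1.229 1.217 1.219 1.139 1.136 1.138]
242 [1.264 1.261 1.232 1.22  1.222 1.14  1.141 1.147]
244 [1.268 1.274 1.232 1.225 1.228 1.227 1.394 1.396]
246 [1.342 1.342 1.236 1.231 1.231 1.239 1.342 1.392]
248 [1.302 1.306 1.243 1.237 1.239 1.241 1.332 1.328]
250 [1.302 1.297 1.252 1.243 1.296 1.323 1.327 1.327]
252 [1.29  1.289 1.299 1.29  1.292 1.291 1.317 1.319]
254 [1.286 1.285 1.288 1.287 1.284 1.286 1.29  1.314]
256 [1.279 1.28  1.279 1.28  1.275 1.274 1.278 1.281]
258 [1.273 1.273 1.273 1.268 1.273 1.272 1.275 1.275]
260 [1.266 1.268 1.266 1.267 1.268 1.269 1.267 1.271]
```

```bash
cat >> h.py <<'E'
def dpt(n,uv,d):
    m=imaging.camera_model(n); p=cv2.undistortPoints(np.array(uv,float).reshape(-1,1,2),m["intrinsics"],m["D"]).reshape(-1,2)
    return (np.c_[p,np.ones(len(p))]*np.array(d,float).reshape(-1,1)-m["t"])@m["R"]
E
python3 -c "
from h import *
p,d=imaging.get_image('side')
uv=[(u,v) for v in range(242,252,2) for u in (352,354,360,362,364)]
X=dpt('side',uv,[d[v,u] for u,v in uv])
for a,b in zip(uv,X): print(a,b.round(3))
print(dpt('side',[(358,256)],[d[256,358]]))
print(env.state()['q'])
"
```

```text
(352, 242) [0.66  0.152 0.001]
(354, 242) [0.606 0.061 0.084]
(360, 242) [0.605 0.032 0.104]
(362, 242) [0.606 0.023 0.11 ]
(364, 242) [0.612 0.023 0.108]
(352, 244) [ 0.657  0.146 -0.001]
(354, 244) [0.608 0.064 0.074]
(360, 244) [0.607 0.034 0.096]
(362, 244) [0.607 0.024 0.102]
(364, 244) [0.615 0.026 0.098]
(352, 246) [0.63  0.105 0.03 ]
(354, 246) [0.606 0.06  0.07 ]
(360, 246) [0.604 0.028 0.094]
(362, 246) [0.609 0.026 0.094]
(364, 246) [0.616 0.026 0.091]
(352, 248) [0.627 0.1   0.027]
(354, 248) [0.632 0.097 0.028]
(360, 248) [0.605 0.028 0.087]
(362, 248) [0.609 0.026 0.087]
(364, 248) [0.616 0.026 0.085]
(352, 250) [0.609 0.072 0.046]
(354, 250) [0.615 0.072 0.044]
(360, 250) [0.605 0.027 0.081]
(362, 250) [0.614 0.032 0.074]
(364, 250) [0.641 0.06  0.044]
[[0.61173135 0.04431706 0.04418339]]
[-0.07623382  0.72875542 -0.06159255  1.67741265  0.06167616  0.73537459
  1.36414278]
```

```bash
python3 -c "
from h import *
d=np.load('side0_d.npy'); print(pix('side',[[.2231,.6097,.1813],[.2231,.6097,.2003]]))
p=cv2.imread('pics/side0.png')[:,:,::-1]; crop(p,120,80,70,90,6,'cs0')
for v in range(126,166,3):
  print(v,[ (u,)+tuple(dpt('side',[(u,v)],[d[v,u]])[0].round(3).tolist()) for u in (140,152,156,160)])
print(env.state()['tool_pos'])
"
```

```text
[[163.22872776 155.93439316]
 [162.18544058 150.56221549]]
126 [(140, 0.165, 0.537, 0.325), (152, 0.197, 0.528, 0.321), (156, 0.208, 0.522, 0.322), (160, 0.218, 0.52, 0.32)]
129 [(140, 0.164, 0.543, 0.313), (152, 0.196, 0.528, 0.312), (156, 0.206, 0.526, 0.311), (160, 0.217, 0.522, 0.31)]
132 [(140, 0.162, 0.538, 0.307), (152, 0.197, 0.551, 0.293), (156, 0.207, 0.545, 0.294), (160, 0.233, 0.656, 0.243)]
135 [(140, 0.218, 1.192, 0.016), (152, 0.196, 0.557, 0.282), (156, 0.206, 0.549, 0.283), (160, 0.232, 0.658, 0.232)]
138 [(140, 0.215, 1.189, 0.004), (152, 0.194, 0.557, 0.272), (156, 0.204, 0.549, 0.273), (160, 0.23, 0.655, 0.223)]
141 [(140, 0.213, 1.195, -0.013), (152, 0.263, 1.194, -0.024), (156, 0.203, 0.549, 0.264), (160, 0.296, 1.181, -0.025)]
144 [(140, 0.209, 1.179, -0.019), (152, 0.259, 1.18, -0.031), (156, 0.201, 0.551, 0.253), (160, 0.214, 0.563, 0.246)]
147 [(140, 0.206, 1.179, -0.033), (152, 0.257, 1.18, -0.045), (156, 0.199, 0.551, 0.244), (160, 0.211, 0.553, 0.24)]
150 [(140, 0.204, 1.187, -0.05), (152, 0.256, 1.195, -0.066), (156, 0.197, 0.548, 0.236), (160, 0.209, 0.551, 0.232)]
153 [(140, 0.201, 1.187, -0.065), (152, 0.251, 1.179, -0.073), (156, 0.197, 0.559, 0.221), (160, 0.209, 0.558, 0.218)]
156 [(140, 0.199, 1.193, -0.081), (152, 0.247, 1.169, -0.083), (156, 0.265, 1.17, -0.087), (160, 0.28, 1.157, -0.085)]
159 [(140, 0.194, 1.164, -0.082), (152, 0.242, 1.141, -0.083), (156, 0.258, 1.135, -0.084), (160, 0.274, 1.129, -0.085)]
162 [(140, 0.19, 1.156, -0.092), (152, 0.24, 1.145, -0.099), (156, 0.255, 1.128, -0.095), (160, 0.272, 1.135, -0.102)]
165 [(140, 0.185, 1.132, -0.094), (152, 0.236, 1.138, -0.109), (156, 0.253, 1.14, -0.115), (160, 0.269, 1.13, -0.114)]
[0.61489462 0.04782561 0.03522888]
```

View pics/cs0.png

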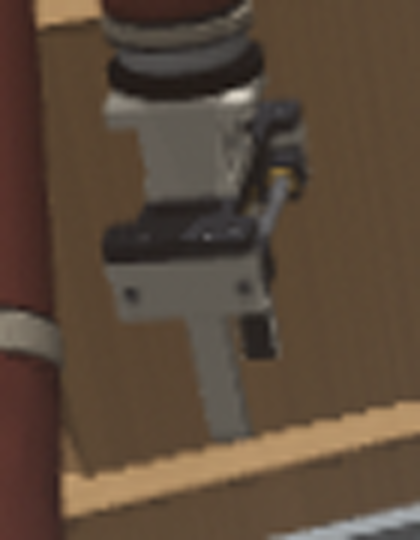

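Depth shows the fingertips at z≈0.077, but the reported TCP z is 0.035. The real tips therefore sit about 4 cm above the reported TCP, and the jaws closed above the pack. I'll check the offset with a gentle touch on the pack top.

```bash
python3 -m crank '[[0,10,0,0,0,0],[0,18,0,0,0,0],[0,22,0,0,0,0],[0,22,0,0,0,0],[0,22,0,0,0,0]]' 0 35; python3 -c "
from h import *
rows([.6142,.0492,.034],87.8)
p,_=snap('side','3');crop(p,300,180,120,100,6,'cs3')"
```

```text
clock: 4.1
tool_pos: [0.6145, 0.0478, 0.0125]
eef_rot: [[0.999, 0.001, 0.039], [-0.039, -0.0, 0.999], [0.001, -1.0, -0.0]]
force: [0.5, -1.3, 0.3]
finger_gap: 0.004
tcp [0.6145 0.0478 0.0125] shift [ -0.3 -21.5   1.4]
jaw yaw 87.8 q7 1.36 clock 4.1 gap 0.004
turn about tool y (rad): -0.0 deg world 0.0
rotvec [ 0.0003 -0.0004  0.0006]
```

View pics/cs3.png

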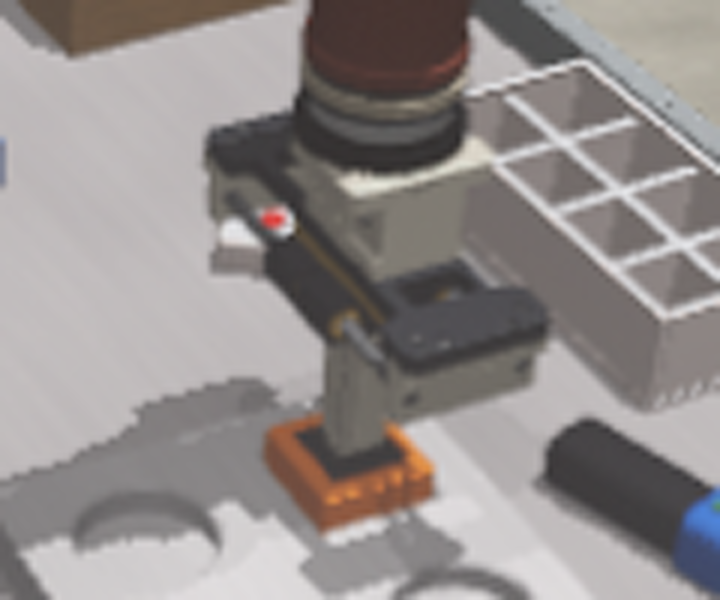

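```bash
python3 -m crank '[[0,1,0,0,0,0],[0,2,0,0,0,0],[0,3,0,0,0,0],[0,3,0,0,0,0]]' ;python3 -m crank '[[0,1,0,0,0,0],[0,2,0,0,0,0],[0,3,0,0,0,0],[0,3,0,0,0,0]]'; python3 -c "
from h import *
p,d=snap('side','4')
for v in range(246,262):print(v,dpt('side',[(u,v) for u in(354,357,360,363)],[d[v,u] for u in(354,357,360,363)])[:,2].round(3))"
```

```text
clock: 4.48
tool_pos: [0.6149, 0.0478, 0.0102]
eef_rot: [[0.999, 0.002, 0.039], [-0.039, -0.0, 0.999], [0.002, -1.0, -0.0]]
force: [-0.3, -0.6, -0.1]
finger_gap: 0.005
clock: 4.82
tool_pos: [0.615, 0.0478, 0.01]
eef_rot: [[0.999, 0.002, 0.039], [-0.039, -0.0, 0.999], [0.002, -1.0, -0.0]]
force: [-5.4, -0.9, 14.6]
finger_gap: 0.001
246 [0.069 0.083 0.092 0.086]
247 [0.07  0.078 0.085 0.084]
248 [0.063 0.077 0.085 0.078]
249 [0.06  0.069 0.077 0.078]
250 [0.056 0.067 0.078 0.073]
251 [0.055 0.066 0.071 0.073]
252 [0.05  0.062 0.069 0.065]
253 [0.045 0.058 0.065 0.06 ]
254 [0.047 0.054 0.062 0.055]
255 [0.044 0.051 0.058 0.048]
256 [0.043 0.052 0.044 0.046]
257 [0.043 0.049 0.047 0.047]
258 [0.046 0.047 0.046 0.043]
259 [0.046 0.043 0.043 0.045]
260 [0.046 0.042 0.046 0.041]
261 [0.045 0.049 0.047 0.045]
```

Contact is at reported z = 0.010 against a pack top at 0.046, so the true tip is the reported z + 36 mm. I'll back up, open and regrasp with that offset.

```bash
python3 -m crank '[[0,-15,0,0,0,0],[0,-15,0,0,0,0],[0,-15,0,0,0,0],[0,-15,0,0,0,0],[0,-15,0,0,0,0]]' 1 35;python3 -m crank '[[0,0,0,0,0,0],[0,0,0,0,0,0],[0,0,0,0,0,0],[0,0,0,0,0,0],[0,0,0,0,0,0]]';python3 -m crank '[[0,0,0,0,0,0],[0,0,0,0,0,0],[0,0,0,0,0,0],[0,0,0,0,0,0],[0,0,0,0,0,0]]'; python3 -c "
from h import *
rows([.6142,.0490,-.002],87.8)"
```

```text
clock: 5.28
tool_pos: [0.6143, 0.0477, 0.0214]
eef_rot: [[0.999, 0.0, 0.039], [-0.039, -0.0, 0.999], [0.0, -1.0, -0.0]]
force: [-0.3, -0.5, -0.2]
finger_gap: 0.315
clock: 5.7
tool_pos: [0.6149, 0.0478, 0.0221]
eef_rot: [[0.999, 0.002, 0.039], [-0.039, -0.0, 0.999], [0.002, -1.0, -0.0]]
force: [-0.5, -0.6, -0.5]
finger_gap: 0.674
clock: 6.12
tool_pos: [0.6149, 0.0478, 0.0223]
eef_rot: [[0.999, 0.002, 0.039], [-0.039, -0.0, 0.999], [0.002, -1.0, -0.0]]
force: [-0.4, 0.6, -0.6]
finger_gap: 0.991
tcp [0.6149 0.0478 0.0223] shift [-0.8 24.3  1.2]
jaw yaw 87.8 q7 1.36 clock 6.1167 gap 0.991
turn about tool y (rad): -0.0 deg world 0.0
rotvec [ 0.0001 -0.0004  0.002 ]
```

```bash
python3 -m crank '[[0,10,0.5,0,0,0],[0,20,0.5,0,0,0],[0,24,0.5,0,0,0],[0,24,0.5,0,0,0],[0,24,0.5,0,0,0]]' 1 35;python3 -m crank '[[0,0,0,0,0,0],[0,0,0,0,0,0],[0,0,0,0,0,0],[0,0,0,0,0,0],[0,0,0,0,0,0]]' 0 40;python3 -m crank '[[0,0,0,0,0,0],[0,0,0,0,0,0],[0,0,0,0,0,0],[0,0,0,0,0,0]]'
```

```text
clock: 6.53
tool_pos: [0.6144, 0.0483, -0.0026]
eef_rot: [[0.999, 0.0, 0.039], [-0.039, -0.0, 0.999], [0.0, -1.0, -0.0]]
force: [1.0, -0.2, 0.9]
finger_gap: 1.0
clock: 6.95
tool_pos: [0.6151, 0.0483, -0.0015]
eef_rot: [[0.999, 0.002, 0.039], [-0.039, -0.0, 0.999], [0.002, -1.0, 0.0]]
force: [-0.1, 0.4, -0.1]
finger_gap: 0.692
clock: 7.28
tool_pos: [0.6151, 0.0485, -0.0015]
eef_rot: [[0.999, 0.002, 0.039], [-0.039, 0.0, 0.999], [0.002, -1.0, 0.0]]
force: [0.1, 0.5, 2.2]
finger_gap: 0.639
```

```bash
python3 -m crank '[[0,-20,0,0,0,0],[0,-50,0,0,0,0],[0,-80,0,0,0,0],[0,-80,0,0,0,0],[0,-80,0,0,0,0]]'; python3 -c "
from h import *
p,d=snap('side','5');crop(p,250,150,200,150,4,'cs5')
rows([.610,-.282,.08],90)"
```

```text
clock: 7.7
tool_pos: [0.6159, 0.0483, 0.0797]
eef_rot: [[0.999, 0.005, 0.039], [-0.039, 0.0, 0.999], [0.005, -1.0, 0.0]]
force: [-0.1, -0.4, -2.5]
finger_gap: 0.641
tcp [0.6143 0.0481 0.078 ] shift [   8.5   -1.8 -330. ]
jaw yaw 87.8 q7 1.37 clock 7.75 gap 0.642
turn about tool y (rad): -0.039 deg world 2.2
rotvec [ 0.0004 -0.0388  0.0014]
```

View pics/cs5.png

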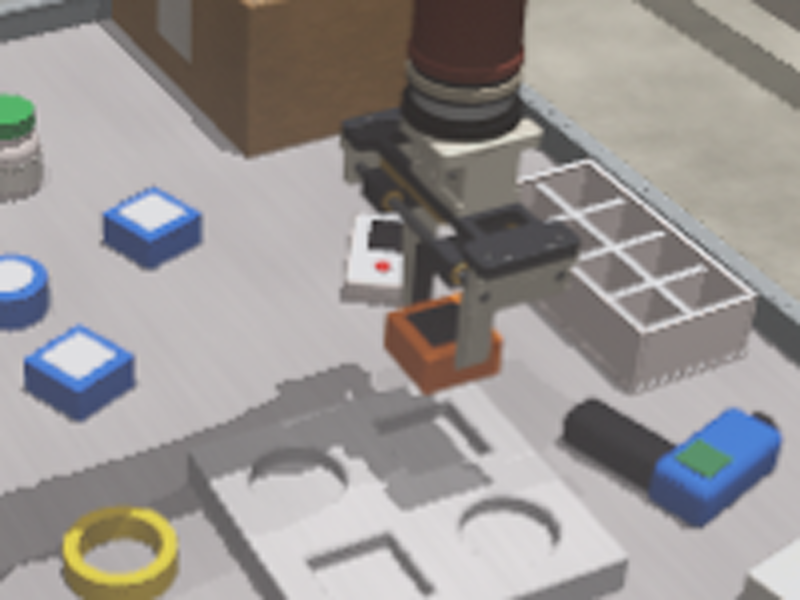

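The orange pack is gripped and out of its recess. Taking it to the tray.

```bash
python3 -m crank '[[8,-8,-330,0,0,0],[8,-8,-330,0,0,0],[8,-8,-330,0,0,0],[8,-8,-330,0,0,0],[8,-8,-330,0,0,0]]';python3 -m crank '[[4,0,-125,0,0,0],[4,0,-125,0,0,0],[4,0,-125,0,0,0],[4,0,-125,0,0,0],[4,0,-125,0,0,0]]'; python3 -c "
from h import *
p,d=snap('side','6');crop(p,340,220,160,180,3.3,'cs6')
rows([.610,-.282,-0.012],90)"
```

```text
clock: 8.17
tool_pos: [0.6097, -0.1615, 0.081]
eef_rot: [[0.999, -0.003, 0.038], [-0.038, 0.001, 0.999], [-0.003, -1.0, 0.001]]
force: [1.2, -0.3, -1.6]
finger_gap: 0.64
clock: 8.58
tool_pos: [0.6074, -0.29, 0.0803]
eef_rot: [[0.999, -0.004, 0.047], [-0.047, -0.001, 0.999], [-0.003, -1.0, -0.001]]
force: [0.6, 0.5, -0.5]
finger_gap: 0.643
tcp [ 0.6088 -0.2858  0.0806] shift [ 1.3 92.6  3.7]
jaw yaw 87.6 q7 1.87 clock 8.6333 gap 0.637
turn about tool y (rad): -0.042 deg world 2.4
rotvec [-0.0017 -0.0419 -0.0025]
```

View pics/cs6.png

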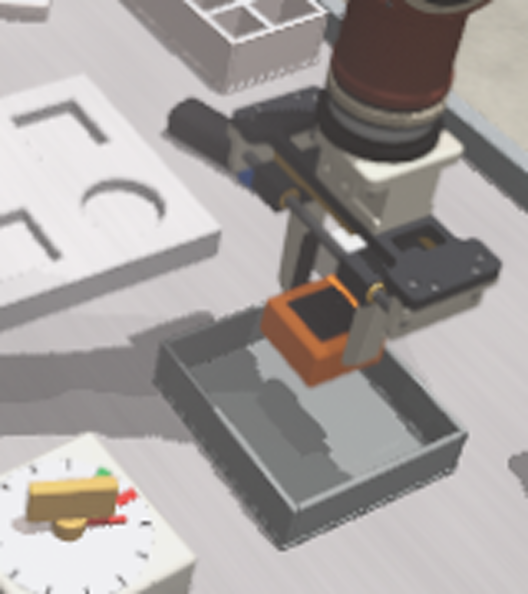

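```bash
python3 -m crank '[[1,35,3,0,-0.04,0],[1,65,3,0,-0.04,0],[1,82,3,0,-0.04,0],[1,87,3,0,-0.04,0],[1,89,3,0,-0.04,0]]';python3 -m crank '[[0,0.5,0,0,0,0],[0,0.5,0,0,0,0]]'
```

```text
clock: 9.05
tool_pos: [0.6112, -0.279, -0.0079]
eef_rot: [[1.0, -0.002, -0.004], [0.004, 0.003, 1.0], [-0.002, -1.0, 0.003]]
force: [-0.1, 0.6, -0.8]
finger_gap: 0.642
clock: 9.22
tool_pos: [0.6135, -0.2817, -0.0049]
eef_rot: [[1.0, 0.004, -0.002], [0.002, -0.001, 1.0], [0.004, -1.0, -0.001]]
force: [0.8, -0.9, -1.6]
finger_gap: 0.639
```

```bash
python3 -m crank '[[0,2,0,0,0,0],[0,3,0,0,0,0],[0,4,0,0,0,0],[0,4,0,0,0,0]]';python3 -c "
from h import *
s=env.state();print(s['tool_pos'],s['force'])"
```

```text
clock: 9.55
tool_pos: [0.6123, -0.2822, -0.0099]
eef_rot: [[1.0, 0.002, -0.001], [0.001, -0.0, 1.0], [0.002, -1.0, -0.0]]
force: [-0.7, 0.6, -1.9]
finger_gap: 0.641
[ 0.61230247 -0.28216217 -0.00988058] [-0.68027319  0.6023941  -1.86092567]
```

```bash
python3 -m crank '[[0,1,0,0,0,0],[0,1,0,0,0,0],[0,1,0,0,0,0],[0,1,0,0,0,0],[0,1,0,0,0,0]]' 0.9;python3 -m crank '[[0,-30,0,0,0,0],[0,-60,0,0,0,0],[0,-90,0,0,0,0],[0,-90,0,0,0,0],[0,-90,0,0,0,0]]' 1; python3 -c "
from h import *
p,d=snap('side','7');crop(p,340,220,160,180,3.3,'cs7')
rows([.557,.3936,0.075],None)"
```

```text
clock: 9.97
tool_pos: [0.6124, -0.2821, -0.011]
eef_rot: [[1.0, 0.002, -0.001], [0.001, -0.0, 1.0], [0.002, -1.0, -0.0]]
force: [0.3, -0.7, 0.3]
finger_gap: 0.891
clock: 10.38
tool_pos: [0.6137, -0.2827, 0.0813]
eef_rot: [[1.0, 0.007, -0.001], [0.001, -0.002, 1.0], [0.007, -1.0, -0.002]]
force: [-0.6, -0.9, -1.0]
finger_gap: 1.001
tcp [ 0.6121 -0.2821  0.0793] shift [-54.3   3.8 675.8]
jaw yaw 90.1 q7 1.9 clock 10.4333 gap 0.996
```

View pics/cs7.png

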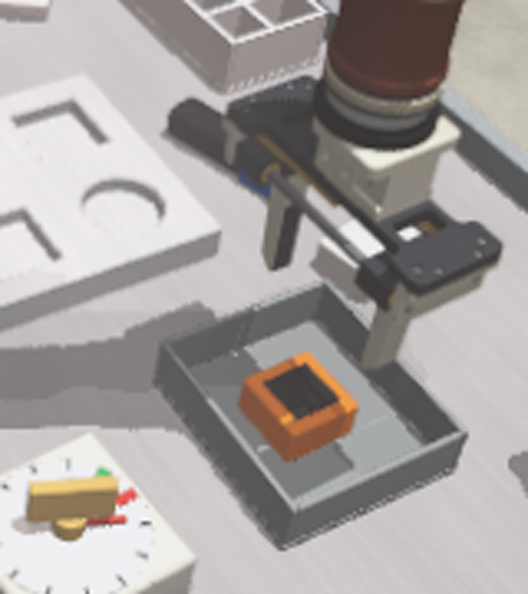

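```bash
python3 - <<'E'
from h import *
p,d=snap("top","2"); crop(p,310,185,100,95,6,"ct2")
print(*packs("top",p),sep="\n")
H=hsv(p); m=((H[...,1]<25)&(H[...,2]>190)).astype(np.uint8)
m=cv2.morphologyEx(m,cv2.MORPH_OPEN,np.ones((3,3)))
_,l,st,_=cv2.connectedComponentsWithStats(m); i=l[262,360]
cs,_=cv2.findContours((l==i).astype(np.uint8),cv2.RETR_EXTERNAL,cv2.CHAIN_APPROX_NONE)
c=max(cs,key=cv2.contourArea); r=cv2.minAreaRect((ray("top",cv2.convexHull(c).reshape(-1,2),.03)[:,:2]*1000).astype(np.float32)); print(r)
E
```

```text
(array([0.4169, 0.3611, 0.032 ]), 45.2, array([45.2, 44. ]), array([228.7, 284. ]))
(array([0.4274, 0.2418, 0.032 ]), 21.5, array([46.1, 46.3]), array([272.2, 279.8]))
(array([0.5569, 0.3935, 0.032 ]), 18.4, array([46.7, 46.2]), array([217.9, 233.6]))
(array([ 0.7659, -0.0657,  0.032 ]), 15.9, array([35.2, 36.2]), array([381. , 159.6]))
((560.1587524414062, -2.4378280639648438), (220.35411071777344, 220.61282348632812), 87.69264221191406)
```

View pics/ct2.png

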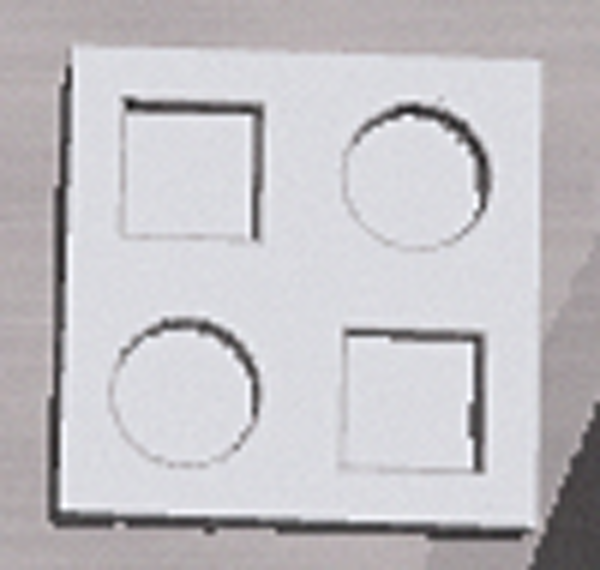

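The orange pack lies flat in the tray, and all four recesses are empty and measured. Next is the far blue square at top pixel (218,234).

```bash
python3 -m crank '[[-17,0,209,0,0,0],[-17,0,209,0,0,0],[-17,0,209,0,0,0],[-17,0,209,0,0,0],[-17,0,209,0,0,0]]';python3 -m crank '[[-17,0,209,0,0,0],[-17,0,209,0,0,0],[-17,0,209,0,0,0],[-17,0,209,0,0,0],[-17,0,209,0,0,0]]';python3 -m crank '[[-17,0,209,0,0,0],[-17,0,209,0,-0.1,0],[-17,0,209,0,-0.2,0],[-17,0,209,0,-0.32,0],[-17,0,209,0,-0.32,0]]'; python3 -c "
from h import *
rows([.5569,.3935,0.03],108.4)"
```

```text
clock: 10.9
tool_pos: [0.5931, -0.0725, 0.077]
eef_rot: [[1.0, -0.002, -0.001], [0.001, 0.0, 1.0], [-0.002, -1.0, 0.0]]
force: [0.6, -0.5, 0.3]
finger_gap: 0.999
clock: 11.32
tool_pos: [0.576, 0.1348, 0.077]
eef_rot: [[1.0, -0.002, -0.001], [0.001, -0.001, 1.0], [-0.002, -1.0, -0.001]]
force: [0.4, 1.0, 0.1]
finger_gap: 1.002
clock: 11.73
tool_pos: [0.5592, 0.3417, 0.0766]
eef_rot: [[0.948, -0.001, -0.319], [0.319, -0.002, 0.948], [-0.002, -1.0, -0.002]]
force: [1.2, 0.9, 1.0]
finger_gap: 1.003
tcp [0.5592 0.3417 0.0766] shift [14.5 46.5 49.9]
jaw yaw 108.6 q7 1.21 clock 11.7333 gap 1.003
turn about tool y (rad): 0.004 deg world -0.2
rotvec [ 0.0018  0.004  -0.002 ]
```

```bash
python3 -m crank '[[14,10,48,0,0,0],[14,20,48,0,0,0],[14,35,48,0,0,0],[14,40,48,0,0,0],[14,40,48,0,0,0]]'; python3 -c "
from h import *
p,d=snap('side','8');crop(p,220,140,160,120,5,'cs8')
rows([.5569,.3935,-0.016],108.4)"
```

```text
clock: 12.15
tool_pos: [0.5569, 0.3884, 0.035]
eef_rot: [[0.949, -0.003, -0.315], [0.315, -0.005, 0.949], [-0.005, -1.0, -0.004]]
force: [-0.5, -0.7, -0.3]
finger_gap: 1.002
tcp [0.5582 0.3887 0.0367] shift [ 0.3 52.7  5.2]
jaw yaw 108.3 q7 1.15 clock 12.2 gap 1.002
turn about tool y (rad): -0.001 deg world 0.1
rotvec [ 0.003  -0.0011 -0.002 ]
```

View pics/cs8.png

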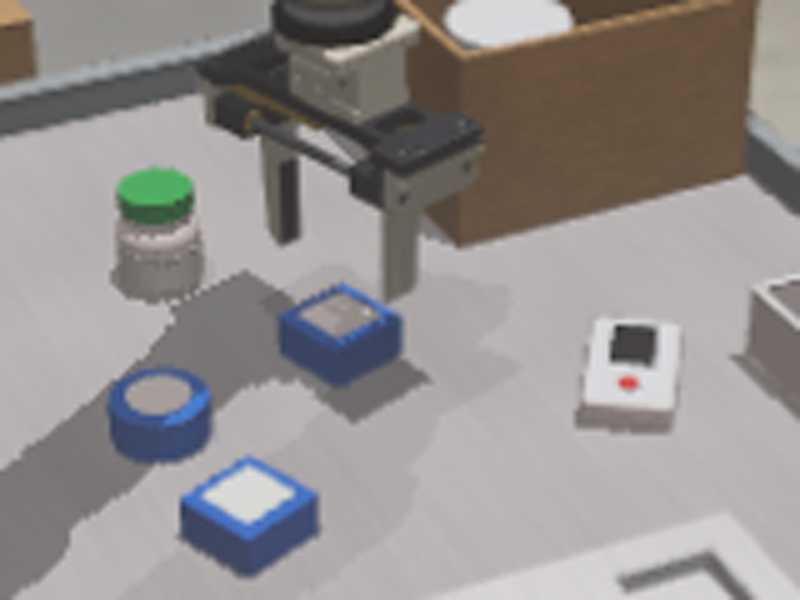

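```bash
python3 -m crank '[[0,0,5,0.003,0,-0.002],[0,15,5,0.003,0,-0.002],[0,30,5,0.003,0,-0.002],[0,45,5,0.003,0,-0.002],[0,51,5,0.003,0,-0.002]]';python3 -m crank '[[0,0,0,0,0,0],[0,0,0,0,0,0]]'; python3 -c "
from h import *
rows([.5569,.3935,-0.015],108.4)"
```

```text
clock: 12.62
tool_pos: [0.557, 0.3945, -0.0133]
eef_rot: [[0.949, 0.002, -0.315], [0.315, 0.002, 0.949], [0.002, -1.0, 0.002]]
force: [0.4, 0.1, -0.5]
finger_gap: 0.998
clock: 12.78
tool_pos: [0.5579, 0.3956, -0.0116]
eef_rot: [[0.949, 0.004, -0.315], [0.315, 0.004, 0.949], [0.005, -1.0, 0.003]]
force: [-0.9, 0.3, 0.4]
finger_gap: 1.003
tcp [ 0.5579  0.3956 -0.0116] shift [-1.7  3.4 -1.7]
jaw yaw 108.4 q7 1.14 clock 12.7833 gap 1.003
turn about tool y (rad): -0.001 deg world 0.0
rotvec [-0.0027 -0.0005  0.0049]
```

```bash
python3 -m crank '[[-1.5,3.5,-1.5,-0.003,0,0.003],[-1.5,3.5,-1.5,-0.003,0,0.003],[-1.5,3.5,-1.5,-0.003,0,0.003]]';python3 -c "
from h import *
rows([.5569,.3935,-0.015],108.4)";python3 -m crank '[[0,0,0,0,0,0],[0,0,0,0,0,0],[0,0,0,0,0,0],[0,0,0,0,0,0],[0,0,0,0,0,0]]' 0 40;python3 -m crank '[[0,0,0,0,0,0],[0,0,0,0,0,0],[0,0,0,0,0,0],[0,0,0,0,0,0]]'; python3 -c "
from h import *
rows([.5569,.3935,-0.015],108.4)"
```

```text
clock: 13.03
tool_pos: [0.5567, 0.3938, -0.0152]
eef_rot: [[0.949, 0.002, -0.316], [0.316, 0.0, 0.949], [0.002, -1.0, -0.001]]
force: [0.6, 0.5, 0.8]
finger_gap: 1.001
tcp [ 0.5567  0.3938 -0.0152] shift [ 0.1 -0.2 -0.3]
jaw yaw 108.4 q7 1.14 clock 13.0333 gap 1.001
turn about tool y (rad): -0.0 deg world 0.0
rotvec [ 0.0005 -0.0001  0.0017]
clock: 13.45
tool_pos: [0.5564, 0.3937, -0.0158]
eef_rot: [[0.949, 0.001, -0.316], [0.316, -0.0, 0.949], [0.001, -1.0, -0.001]]
force: [-0.1, -0.5, 0.7]
finger_gap: 0.692
clock: 13.78
tool_pos: [0.5564, 0.3938, -0.0159]
eef_rot: [[0.949, 0.001, -0.316], [0.316, -0.0, 0.949], [0.001, -1.0, -0.001]]
force: [-0.9, -0.7, 0.6]
finger_gap: 0.638
tcp [ 0.5564  0.3938 -0.0159] shift [ 0.4 -0.9 -0.4]
jaw yaw 108.4 q7 1.14 clock 13.7833 gap 0.638
turn about tool y (rad): 0.0 deg world -0.0
rotvec [0.0006 0.0002 0.0008]
```

```bash
python3 -m crank '[[0,-25,0,0,0,0],[0,-60,0,0,0,0],[0,-90,0,0,0,0],[0,-90,0,0,0,0],[0,-90,0,0,0,0]]'; python3 -c "
from h import *
rows([.6144,.0479,0.07],87.7)"
```

```text
clock: 14.2
tool_pos: [0.5574, 0.3945, 0.0762]
eef_rot: [[0.949, 0.004, -0.316], [0.316, 0.002, 0.949], [0.005, -1.0, 0.001]]
force: [0.4, -0.6, -1.7]
finger_gap: 0.64
tcp [0.5574 0.3945 0.0762] shift [ -55.4    5.7 -346.9]
jaw yaw 108.4 q7 1.15 clock 14.2 gap 0.64
turn about tool y (rad): 0.361 deg world -20.7
rotvec [-0.0014  0.3613  0.0046]
```

```bash
python3 -m crank '[[-6,0,-41,0,0.07,0],[-13,0,-82,0,0.14,0],[-20,0,-123,0,0.21,0],[-26,0,-164,0,0.28,0],[-33,0,-204,0,0.361,0]]'; python3 -c "
from h import *
rows([.6144,.0479,0.07],87.7)"
```

```text
clock: 14.62
tool_pos: [0.5879, 0.1868, 0.0721]
eef_rot: [[0.999, -0.003, 0.043], [-0.043, -0.002, 0.999], [-0.003, -1.0, -0.003]]
force: [0.0, -0.5, -0.9]
finger_gap: 0.639
tcp [0.5879 0.1868 0.0721] shift [  32.5    2.4 -137.6]
jaw yaw 87.5 q7 1.14 clock 14.6167 gap 0.639
turn about tool y (rad): -0.003 deg world 0.2
rotvec [ 0.0025 -0.0033 -0.0027]
```

```bash
python3 -m crank '[[8,0,-40,0,0,0],[18,0,-80,0,0,0],[26,0,-115,0,0,0],[30,0,-130,0,0,0],[31,0,-132,0,0,0]]';python3 -m crank '[[0,15,0,0,0,0],[0,25,0,0,0,0],[0,25,0,0,0,0],[0,25,0,0,0,0]]'; python3 -c "
from h import *
rows([.6144,.0479,0.025],87.7)"
```

```text
clock: 15.03
tool_pos: [0.6142, 0.0486, 0.0721]
eef_rot: [[0.999, -0.003, 0.049], [-0.049, -0.006, 0.999], [-0.003, -1.0, -0.006]]
force: [0.1, -1.3, -1.1]
finger_gap: 0.639
clock: 15.37
tool_pos: [0.6135, 0.0583, 0.0477]
eef_rot: [[0.999, -0.003, 0.037], [-0.037, 0.0, 0.999], [-0.003, -1.0, -0.0]]
force: [0.3, -0.1, -0.4]
finger_gap: 0.639
tcp [0.6135 0.0583 0.0477] shift [  1.4  22.7 -10.4]
jaw yaw 87.9 q7 1.35 clock 15.3667 gap 0.639
turn about tool y (rad): 0.003 deg world -0.2
rotvec [ 0.0001  0.0029 -0.003 ]
```

```bash
python3 -m crank '[[1,10,-8,0,0.003,-0.003],[1,22,-10,0,0.003,-0.003],[1,22,-10,0,0.003,-0.003],[1,22,-10,0,0.003,-0.003],[1,22,-10,0,0.003,-0.003]]';python3 -m crank '[[0,0,0,0,0,0],[0,0,0,0,0,0]]'; python3 -c "
from h import *
rows([.6144,.0479,0.02],87.7)"
```

```text
clock: 15.78
tool_pos: [0.6159, 0.0473, 0.0275]
eef_rot: [[0.999, 0.004, 0.042], [-0.042, -0.0, 0.999], [0.004, -1.0, 0.0]]
force: [0.2, -0.1, -1.6]
finger_gap: 0.644
clock: 15.95
tool_pos: [0.6162, 0.0471, 0.0279]
eef_rot: [[0.999, 0.005, 0.042], [-0.042, -0.0, 0.999], [0.005, -1.0, 0.0]]
force: [0.2, 0.2, -1.4]
finger_gap: 0.645
tcp [0.6162 0.0471 0.0279] shift [-1.9  7.9  0.7]
jaw yaw 87.6 q7 1.36 clock 15.95 gap 0.645
turn about tool y (rad): -0.002 deg world 0.1
rotvec [-0.0001 -0.002   0.0051]
```

```bash
python3 -m crank '[[-1.8,4,0.7,0,-0.002,0.004],[-1.8,8,0.7,0,-0.002,0.005],[-1.8,8,0.7,0,-0.002,0.005],[-1.8,8,0.7,0,-0.002,0.005]]'; python3 -c "
from h import *
rows([.6144,.0479,0.02],87.7)
p,d=snap('side','9');crop(p,290,180,140,130,4.5,'cs9')"
```

```text
clock: 16.28
tool_pos: [0.6137, 0.0473, 0.0188]
eef_rot: [[0.999, -0.002, 0.041], [-0.041, -0.0, 0.999], [-0.002, -1.0, -0.0]]
force: [-0.4, -0.3, -0.3]
finger_gap: 0.644
tcp [0.6137 0.0473 0.0188] shift [ 0.7 -1.2  0.6]
jaw yaw 87.7 q7 1.36 clock 16.2833 gap 0.644
turn about tool y (rad): -0.001 deg world 0.0
rotvec [ 0.0005 -0.0006 -0.002 ]
```

View pics/cs9.png

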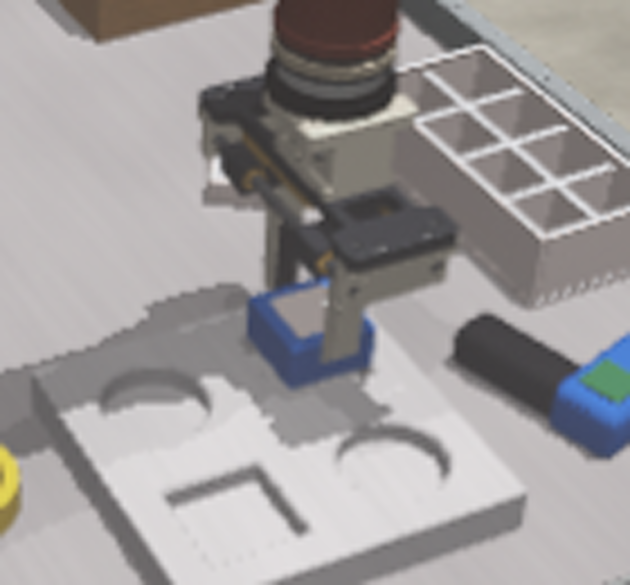

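```bash
python3 -m crank '[[0.6,3,0.5,0,0,0],[0.6,6,0.5,0,0,0],[0.6,9,0.5,0,0,0],[0.6,9,0.5,0,0,0]]'; python3 -c "
from h import *
rows([.6144,.0479,-0.002],87.7)"
```

```text
clock: 16.67
tool_pos: [0.6143, 0.0481, 0.01]
eef_rot: [[0.999, -0.002, 0.041], [-0.041, -0.0, 0.999], [-0.002, -1.0, -0.0]]
force: [-0.2, 0.5, -1.2]
finger_gap: 0.641
tcp [0.6143 0.0481 0.01  ] shift [ 0.1 12.  -0.2]
jaw yaw 87.7 q7 1.36 clock 16.6667 gap 0.641
turn about tool y (rad): -0.0 deg world 0.0
rotvec [ 0.0001 -0.0004 -0.0016]
```

```bash
python3 -m crank '[[0,3,0,0,0,0],[0,6,0,0,0,0],[0,9,0,0,0,0],[0,10,0,0,0,0],[0,10,0,0,0,0]]'; python3 -c "
from h import *
rows([.6144,.0479,-0.002],87.7)"
```

```text
clock: 17.08
tool_pos: [0.6145, 0.0481, -0.0003]
eef_rot: [[0.999, -0.001, 0.041], [-0.041, 0.0, 0.999], [-0.001, -1.0, -0.0]]
force: [-0.5, 0.7, -1.2]
finger_gap: 0.641
tcp [ 6.145e-01  4.810e-02 -3.000e-04] shift [-0.1  1.7 -0.2]
jaw yaw 87.7 q7 1.36 clock 17.0833 gap 0.641
turn about tool y (rad): -0.0 deg world 0.0
rotvec [ 0.0001 -0.0004 -0.0014]
```

Went in without any force. A small press, then release and look.

```bash
python3 -m crank '[[0,1,0,0,0,0],[0,2,0,0,0,0],[0,2.5,0,0,0,0],[0,2.5,0,0,0,0]]';python3 -m crank '[[0,1,0,0,0,0],[0,0,0,0,0,0],[0,0,0,0,0,0],[0,0,0,0,0,0]]' 0.85;python3 -m crank '[[0,-30,0,0,0,0],[0,-60,0,0,0,0],[0,-90,0,0,0,0],[0,-90,0,0,0,0],[0,-90,0,0,0,0]]' 1; python3 -c "
from h import *
p,d=snap('side','10');crop(p,290,180,140,130,4.5,'cs10')
print(packs('side',p,z=.046)); 
u=[(x,y) for y in range(250,262,3) for x in (352,358,364)]
print(dpt('side',u,[d[b,a] for a,b in u])[:,2].round(3))
rows([.4274,.2418,0.06],111.5)"
```

```text
clock: 17.42
tool_pos: [0.6148, 0.0481, -0.0017]
eef_rot: [[0.999, -0.001, 0.04], [-0.04, -0.0, 0.999], [-0.001, -1.0, -0.0]]
force: [-0.8, 1.3, 2.8]
finger_gap: 0.641
clock: 17.75
tool_pos: [0.6149, 0.0472, -0.0022]
eef_rot: [[0.999, -0.001, 0.041], [-0.041, -0.001, 0.999], [-0.0, -1.0, -0.001]]
force: [-0.2, 0.7, -0.0]
finger_gap: 0.839
clock: 18.17
tool_pos: [0.6164, 0.0477, 0.0899]
eef_rot: [[0.999, 0.004, 0.041], [-0.041, -0.0, 0.999], [0.004, -1.0, 0.0]]
force: [0.1, -0.3, -0.1]
finger_gap: 1.002
[(array([ 0.7583, -0.0711,  0.046 ]), 16.9, array([36.1, 34.2]), array([425.5, 264.3]))]
[0.042 0.044 0.044 0.045 0.046 0.045 0.045 0.045 0.045 0.045 0.044 0.046]
tcp [0.6148 0.0475 0.0881] shift [-195.2   28.1  186.4]
jaw yaw 87.6 q7 1.37 clock 18.2167 gap 0.999
turn about tool y (rad): -0.416 deg world 23.9
rotvec [ 5.000e-04 -4.163e-01 -3.000e-04]
```

View pics/cs10.png

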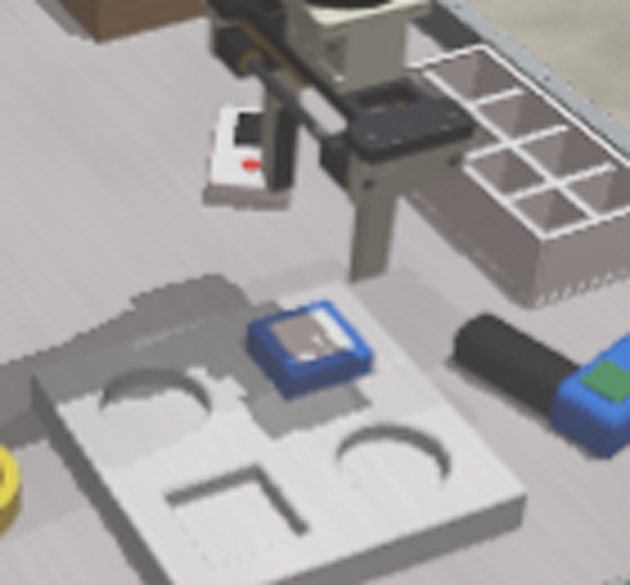

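```bash
python3 -m crank '[[-41,0,39,0,-0.08,0],[-82,5,78,0,-0.16,0],[-123,10,117,0,-0.24,0],[-160,15,152,0,-0.33,0],[-192,20,182,0,-0.416,0]]'; python3 -c "
from h import *
p,d=snap('top','3');print(*packs('top',p),sep='\n');p,d=snap('side','11');print(*packs('side',p),sep='\n')
rows([.4274,.2418,0.03],111.5)"
```

```text
clock: 18.63
tool_pos: [0.4675, 0.1972, 0.0722]
eef_rot: [[0.929, -0.004, -0.37], [0.37, -0.001, 0.929], [-0.004, -1.0, 0.0]]
force: [-0.1, -0.4, -0.3]
finger_gap: 0.997
(array([0.4169, 0.3611, 0.032 ]), 45.2, array([45.2, 44. ]), array([228.7, 284. ]))
(array([0.6177, 0.0468, 0.032 ]), 89.3, array([44.8, 45.8]), array([342.1, 211.2]))
(array([ 0.7658, -0.0657,  0.032 ]), 18.4, array([35.8, 35.8]), array([381. , 159.7]))
(array([ 0.7706, -0.0591,  0.032 ]), 16.9, array([36.8, 34.7]), array([425.5, 264.3]))
tcp [0.4622 0.2028 0.0719] shift [-17.   42.2  49.1]
jaw yaw 112.3 q7 1.36 clock 18.7333 gap 1.001
turn about tool y (rad): 0.014 deg world -0.8
rotvec [-0.0051  0.0142 -0.0085]
```

View pics/top3.png

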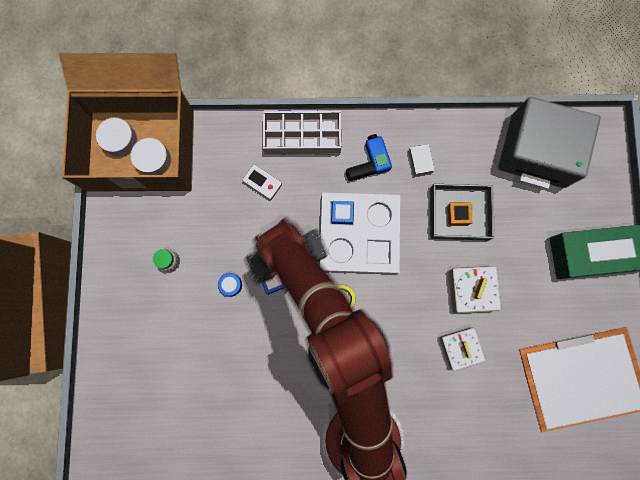

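View pics/side11.png

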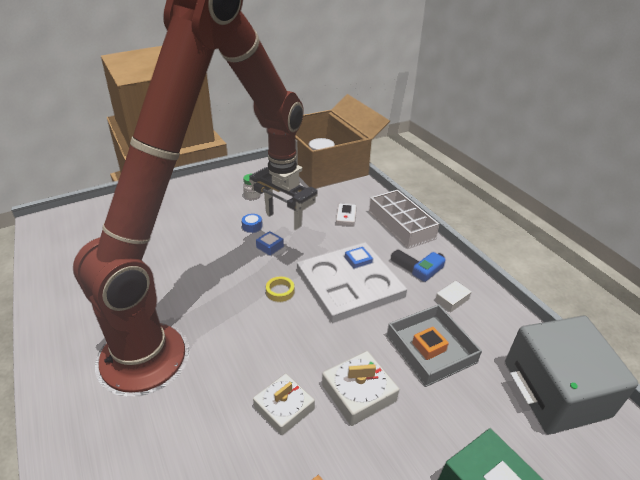

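```bash
python3 -m crank '[[-10,0,30,0,0.014,0],[-16,12,48,0,0.014,0],[-16,30,48,0,0.014,0],[-16,40,48,0,0.014,0],[-16,40,48,0,0.014,0]]';python3 -m crank '[[0,0,0,0,0,0],[0,0,0,0,0,0]]';  python3 -c "
from h import *
p,d=snap('side','12');crop(p,220,180,100,90,6,'cs12')
rows([.4274,.2418,-0.015],111.5)"
```

```text
clock: 19.15
tool_pos: [0.4357, 0.2336, 0.0309]
eef_rot: [[0.936, -0.006, -0.353], [0.353, -0.004, 0.936], [-0.008, -1.0, -0.002]]
force: [-0.1, -0.4, -0.1]
finger_gap: 1.001
clock: 19.32
tool_pos: [0.4383, 0.2347, 0.0337]
eef_rot: [[0.936, -0.001, -0.351], [0.351, -0.001, 0.936], [-0.001, -1.0, -0.001]]
force: [0.2, -0.6, 0.1]
finger_gap: 0.999
tcp [0.4385 0.2349 0.034 ] shift [-8.  49.  10.3]
jaw yaw 110.6 q7 1.23 clock 19.3667 gap 1.001
turn about tool y (rad): -0.016 deg world 0.9
rotvec [ 0.0003 -0.0159 -0.0002]
```

View pics/cs12.png

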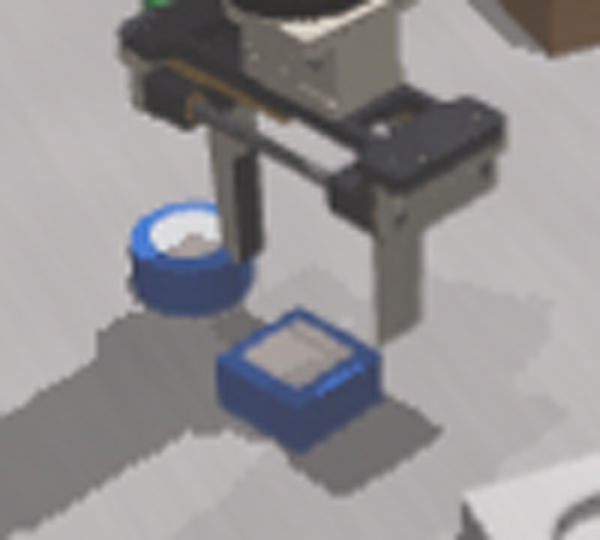

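```bash
python3 -m crank '[[-8,0,9,0,-0.016,0],[-8,0,10,0,-0.016,0],[-8,15,10,0,-0.016,0],[-8,30,10,0,-0.016,0],[-8,36,10,0,-0.016,0]]' 0.92;  python3 -m crank '[[0,0,0,0,0,0],[0,0,0,0,0,0]]';python3 -c "
from h import *
rows([.4274,.2418,-0.015],111.5)"
```

```text
clock: 19.78
tool_pos: [0.4254, 0.2421, -0.0031]
eef_rot: [[0.929, -0.002, -0.369], [0.369, -0.001, 0.929], [-0.003, -1.0, 0.0]]
force: [-0.9, -0.5, -0.5]
finger_gap: 0.923
clock: 19.95
tool_pos: [0.4263, 0.2423, -0.0021]
eef_rot: [[0.93, -0.001, -0.369], [0.369, -0.0, 0.93], [-0.001, -1.0, 0.0]]
force: [0.9, -0.3, 0.3]
finger_gap: 0.921
tcp [ 0.4263  0.2423 -0.0021] shift [ 0.9 12.9 -0.9]
jaw yaw 111.6 q7 1.21 clock 19.95 gap 0.921
turn about tool y (rad): 0.002 deg world -0.1
rotvec [-0.0001  0.0024 -0.0013]
```

```bash
python3 -m crank '[[0.7,7,-0.5,0,0,0],[0.7,13,-0.5,0,0,0],[0.7,13,-0.5,0,0,0],[0.7,13,-0.5,0,0,0]]';  python3 -m crank '[[0,0,0,0,0,0],[0,0,0,0,0,0],[0,0,0,0,0,0],[0,0,0,0,0,0],[0,0,0,0,0,0]]' 0 40; python3 -m crank '[[0,0,0,0,0,0],[0,0,0,0,0,0],[0,0,0,0,0,0]]';python3 -c "
from h import *
rows([.4274,.2418,-0.015],111.5)"
```

```text
clock: 20.28
tool_pos: [0.4271, 0.2418, -0.0156]
eef_rot: [[0.93, -0.002, -0.368], [0.368, -0.001, 0.93], [-0.002, -1.0, -0.0]]
force: [-0.6, -0.5, 0.3]
finger_gap: 0.92
clock: 20.7
tool_pos: [0.4274, 0.242, -0.0152]
eef_rot: [[0.93, -0.001, -0.368], [0.368, -0.0, 0.93], [-0.001, -1.0, 0.0]]
force: [0.3, 0.4, 0.3]
finger_gap: 0.639
clock: 20.95
tool_pos: [0.4274, 0.242, -0.0152]
eef_rot: [[0.93, -0.001, -0.368], [0.368, -0.0, 0.93], [-0.001, -1.0, 0.0]]
force: [-0.2, 0.5, 2.0]
finger_gap: 0.639
tcp [ 0.4274  0.242  -0.0152] shift [-0.  -0.2 -0.2]
jaw yaw 111.6 q7 1.2 clock 20.95 gap 0.639
turn about tool y (rad): 0.002 deg world -0.1
rotvec [-0.0001  0.002  -0.0008]
```

```bash
python3 -m crank '[[0,-25,0,0,0,0],[0,-60,0,0,0,0],[0,-88,0,0,0,0],[0,-88,0,0,0,0],[0,-88,0,0,0,0]]'; python3 -c "
from h import *
rows([.5056,-.0527,0.065],87.7)"
```

```text
clock: 21.37
tool_pos: [0.4282, 0.2423, 0.0738]
eef_rot: [[0.93, 0.002, -0.368], [0.368, 0.001, 0.93], [0.002, -1.0, 0.0]]
force: [-0.4, -0.2, -1.1]
finger_gap: 0.639
tcp [0.4282 0.2423 0.0738] shift [ -36.7    8.6 -302.8]
jaw yaw 111.6 q7 1.24 clock 21.3667 gap 0.639
turn about tool y (rad): 0.417 deg world -23.9
rotvec [-0.0009  0.4172  0.0019]
```

```bash
python3 -m crank '[[-5,0,-41,0,0.08,0],[-10,0,-82,0,0.16,0],[-15,0,-123,0,0.24,0],[-20,0,-164,0,0.33,0],[-25,0,-204,0,0.417,0]]'; python3 -c "
from h import *
rows([.5056,-.0527,0.065],87.7)"
```

```text
clock: 21.78
tool_pos: [0.4779, 0.0408, 0.071]
eef_rot: [[0.999, -0.005, 0.044], [-0.044, -0.001, 0.999], [-0.005, -1.0, -0.001]]
force: [0.9, -0.0, -0.1]
finger_gap: 0.638
tcp [0.4779 0.0408 0.071 ] shift [ 31.8   6.  -92.2]
jaw yaw 87.5 q7 1.33 clock 21.7833 gap 0.638
turn about tool y (rad): -0.004 deg world 0.2
rotvec [ 0.0013 -0.0038 -0.0047]
```

```bash
python3 -m crank '[[14,0,-40,0,0,0],[26,0,-75,0,0,0],[30,0,-86,0,0,0],[30,15,-87,0,0,0],[30,30,-87,0,0,0]]';python3 -m crank '[[0,0,0,0,0,0],[0,0,0,0,0,0],[0,0,0,0,0,0]]'; python3 -c "
from h import *
rows([.5056,-.0527,0.02],87.7)"
```

```text
clock: 22.2
tool_pos: [0.5053, -0.047, 0.0412]
eef_rot: [[0.999, -0.002, 0.043], [-0.043, -0.001, 0.999], [-0.002, -1.0, -0.001]]
force: [0.4, -0.3, -1.1]
finger_gap: 0.641
clock: 22.45
tool_pos: [0.5053, -0.0444, 0.0423]
eef_rot: [[0.999, -0.002, 0.039], [-0.039, -0.0, 0.999], [-0.002, -1.0, -0.0]]
force: [0.1, -0.0, -0.9]
finger_gap: 0.638
tcp [ 0.5053 -0.0444  0.0423] shift [ 0.7 22.3 -8.3]
jaw yaw 87.8 q7 1.5 clock 22.45 gap 0.638
turn about tool y (rad): 0.001 deg world -0.1
rotvec [ 0.0002  0.0014 -0.0023]
```

```bash
python3 -m crank '[[0.5,5,-8,0,0.001,-0.002],[0.5,15,-8,0,0.001,-0.002],[0.5,22,-8,0,0.001,-0.002],[0.5,22,-8,0,0.001,-0.002],[0.5,22,-8,0,0.001,-0.002]]';python3 -m crank '[[0,0,0,0,0,0],[0,0,0,0,0,0]]'; python3 -c "
from h import *
rows([.5056,-.0527,0.02],87.7)"
```

```text
clock: 22.87
tool_pos: [0.5053, -0.0529, 0.0201]
eef_rot: [[0.999, -0.001, 0.041], [-0.041, -0.0, 0.999], [-0.0, -1.0, -0.0]]
force: [-0.3, 0.5, -1.7]
finger_gap: 0.639
clock: 23.03
tool_pos: [0.5062, -0.0529, 0.0209]
eef_rot: [[0.999, 0.002, 0.04], [-0.04, -0.0, 0.999], [0.002, -1.0, -0.0]]
force: [0.3, -0.6, -1.5]
finger_gap: 0.642
tcp [ 0.5062 -0.0529  0.0209] shift [-0.6  0.9  0.2]
jaw yaw 87.7 q7 1.5 clock 23.0333 gap 0.642
turn about tool y (rad): -0.0 deg world 0.0
rotvec [ 0.0003 -0.0003  0.0016]
```

```bash
python3 -m crank '[[-0.5,3,0.2,0,0,0.001],[-0.5,6,0.2,0,0,0.001],[-0.5,9,0.2,0,0,0.001],[-0.5,11,0.2,0,0,0.001],[-0.5,11,0.2,0,0,0.001]]'; python3 -m crank '[[0,3,0,0,0,0],[0,6,0,0,0,0],[0,9,0,0,0,0],[0,10,0,0,0,0],[0,10,0,0,0,0]]'
```

```text
clock: 23.45
tool_pos: [0.5051, -0.0527, 0.0092]
eef_rot: [[0.999, -0.001, 0.041], [-0.041, -0.0, 0.999], [-0.001, -1.0, -0.0]]
force: [-0.5, -0.1, -1.7]
finger_gap: 0.64
clock: 23.87
tool_pos: [0.5052, -0.0527, -0.0007]
eef_rot: [[0.999, -0.001, 0.041], [-0.041, -0.0, 0.999], [-0.001, -1.0, -0.0]]
force: [-0.1, 1.2, -0.7]
finger_gap: 0.642
```

```bash
python3 -m crank '[[0,1,0,0,0,0],[0,2,0,0,0,0],[0,2.5,0,0,0,0],[0,2.5,0,0,0,0]]';python3 -m crank '[[0,0,0,0,0,0],[0,0,0,0,0,0],[0,0,0,0,0,0],[0,0,0,0,0,0]]' 0.85;python3 -m crank '[[0,-30,0,0,0,0],[0,-60,0,0,0,0],[0,-90,0,0,0,0],[0,-90,0,0,0,0],[0,-90,0,0,0,0]]' 1; python3 -c "
from h import *
p,d=snap('side','13');crop(p,290,220,140,130,4.5,'cs13')
p,d=snap('top','13');print(*packs('top',p),sep='\n')
rows([.4169,.3611,0.06],95)"
```

```text
clock: 24.2
tool_pos: [0.5054, -0.0527, -0.0012]
eef_rot: [[0.999, 0.0, 0.041], [-0.041, -0.0, 0.999], [0.0, -1.0, -0.0]]
force: [-3.1, 1.2, 12.4]
finger_gap: 0.641
clock: 24.53
tool_pos: [0.5055, -0.0531, -0.0029]
eef_rot: [[0.999, -0.0, 0.041], [-0.041, -0.001, 0.999], [-0.0, -1.0, -0.001]]
force: [-0.4, -0.5, 0.4]
finger_gap: 0.837
clock: 24.95
tool_pos: [0.5067, -0.0531, 0.0885]
eef_rot: [[0.999, 0.004, 0.041], [-0.041, -0.001, 0.999], [0.004, -1.0, -0.001]]
force: [-0.6, 0.5, 0.5]
finger_gap: 0.998
(array([0.4169, 0.3611, 0.032 ]), 45.2, array([45.2, 44. ]), array([228.7, 284. ]))
(array([0.6177, 0.0468, 0.032 ]), 89.3, array([44.8, 45.8]), array([342.1, 211.2]))
(array([ 0.7658, -0.0657,  0.032 ]), 18.4, array([35.8, 35.8]), array([381. , 159.7]))
tcp [ 0.5046 -0.0529  0.0864] shift [-104.5   26.4  410.1]
jaw yaw 87.7 q7 1.52 clock 25.05 gap 1.0
turn about tool y (rad): -0.128 deg world 7.3
rotvec [ 0.0003 -0.1281 -0.0018]
```

View pics/cs13.png

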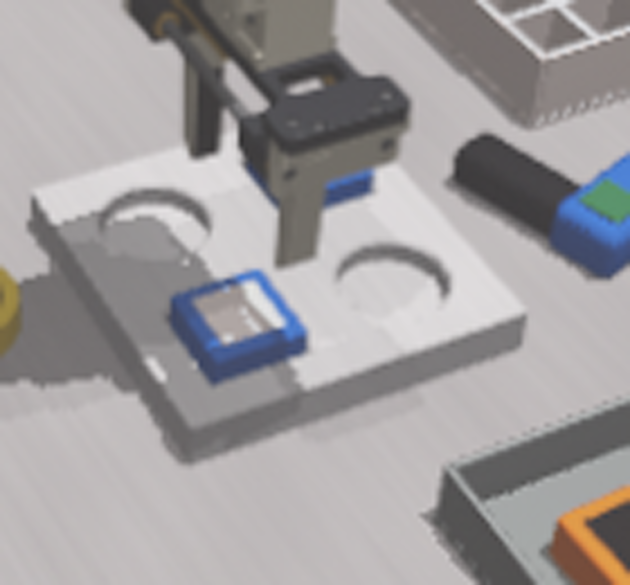

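```bash
python3 -m crank '[[-6,0,41,0,0,0],[-14,0,82,0,0,0],[-24,0,123,0,0,0],[-36,0,164,0,0,0],[-48,0,203,0,0,0]]';python3 -m crank '[[-12,5,39,0,0,0],[-24,10,78,0,0,0],[-36,15,117,0,0,0],[-48,20,156,0,0,0],[-55,24,195,0,0,0]]'; python3 -c "
from h import *
rows([.4169,.3611,0.03],87.7)"
```

```text
clock: 25.47
tool_pos: [0.4643, 0.1524, 0.0854]
eef_rot: [[0.999, -0.003, 0.041], [-0.041, -0.002, 0.999], [-0.003, -1.0, -0.002]]
force: [1.0, 0.7, 0.2]
finger_gap: 0.999
clock: 25.88
tool_pos: [0.4159, 0.3491, 0.0608]
eef_rot: [[0.999, -0.004, 0.039], [-0.039, -0.004, 0.999], [-0.004, -1.0, -0.004]]
force: [0.3, 0.8, -0.4]
finger_gap: 1.0
tcp [0.4159 0.3491 0.0608] shift [ 0.7 30.7 12.1]
jaw yaw 87.7 q7 0.75 clock 25.8833 gap 1.0
turn about tool y (rad): 0.001 deg world -0.0
rotvec [ 0.0039  0.0008 -0.004 ]
```

```bash
python3 -m crank '[[0.5,10,10,0,0,0],[0.5,25,10,0,0,0],[0.5,29,10,0,0,0],[0.5,29,10,0,0,0]]';python3 -m crank '[[0,0,0,0,0,0],[0,0,0,0,0,0]]'; python3 -c "
from h import *
p,d=snap('side','14');crop(p,210,170,100,90,6,'cs14')
rows([.4169,.3611,-0.015],87.7)"
```

```text
clock: 26.22
tool_pos: [0.4184, 0.3559, 0.0314]
eef_rot: [[0.999, -0.004, 0.041], [-0.041, -0.005, 0.999], [-0.004, -1.0, -0.005]]
force: [0.5, -0.1, -0.0]
finger_gap: 1.001
clock: 26.38
tool_pos: [0.4205, 0.3571, 0.0342]
eef_rot: [[0.999, 0.0, 0.043], [-0.043, -0.001, 0.999], [0.0, -1.0, -0.001]]
force: [0.2, -0.6, -0.1]
finger_gap: 0.999
tcp [0.4206 0.3574 0.0345] shift [-3.9 49.5  3.5]
jaw yaw 87.6 q7 0.74 clock 26.4333 gap 0.995
turn about tool y (rad): -0.002 deg world 0.1
rotvec [ 0.0002 -0.0023  0.0007]
```

View pics/cs14.png

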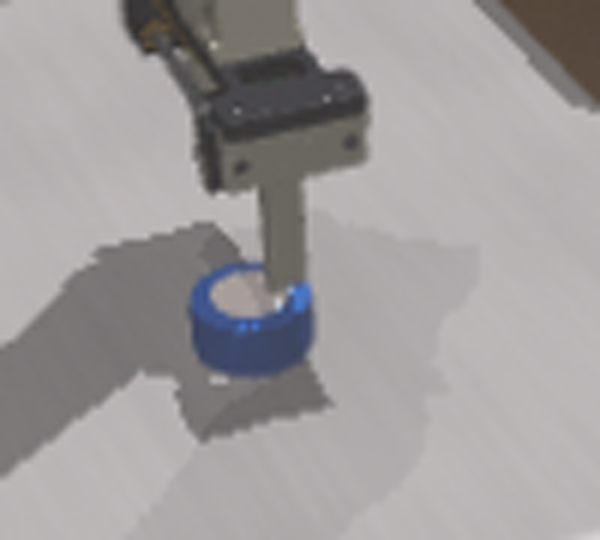

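```bash
python3 -m crank '[[-3.8,0,3.5,0,0,0],[-3.8,15,3.5,0,0,0],[-3.8,30,3.5,0,0,0],[-3.8,36,3.5,0,0,0]]';python3 -m crank '[[0,0,0,0,0,0],[0,0,0,0,0,0]]'; python3 -c "
from h import *
rows([.4169,.3611,-0.015],87.7)"
```

```text
clock: 26.77
tool_pos: [0.4154, 0.3615, -0.0027]
eef_rot: [[0.999, -0.001, 0.041], [-0.041, -0.001, 0.999], [-0.001, -1.0, -0.001]]
force: [-0.4, -1.0, -0.2]
finger_gap: 1.0
clock: 26.93
tool_pos: [0.4162, 0.3619, -0.0017]
eef_rot: [[0.999, 0.0, 0.041], [-0.041, -0.0, 0.999], [0.0, -1.0, -0.0]]
force: [-0.4, 0.5, -0.2]
finger_gap: 0.997
tcp [ 0.4162  0.3619 -0.0017] shift [ 0.7 13.3 -0.8]
jaw yaw 87.7 q7 0.73 clock 26.9333 gap 0.997
turn about tool y (rad): -0.001 deg world 0.0
rotvec [ 0.0003 -0.0007  0.    ]
```

```bash
python3 -m crank '[[0.5,7,-0.6,0,0,0],[0.5,13,-0.6,0,0,0],[0.5,13,-0.6,0,0,0],[0.5,13,-0.6,0,0,0]]';  python3 -m crank '[[0,0,0,0,0,0],[0,0,0,0,0,0],[0,0,0,0,0,0],[0,0,0,0,0,0],[0,0,0,0,0,0]]' 0 40; python3 -m crank '[[0,0,0,0,0,0],[0,0,0,0,0,0],[0,0,0,0,0,0],[0,0,0,0,0,0]]';python3 -c "
from h import *
rows([.4169,.3611,-0.015],87.7)"
```

```text
clock: 27.27
tool_pos: [0.4165, 0.361, -0.0152]
eef_rot: [[0.999, -0.001, 0.041], [-0.041, -0.001, 0.999], [-0.0, -1.0, -0.001]]
force: [-0.1, 0.3, -0.5]
finger_gap: 0.997
clock: 27.68
tool_pos: [0.4168, 0.3613, -0.0148]
eef_rot: [[0.999, 0.0, 0.041], [-0.041, -0.0, 0.999], [0.0, -1.0, -0.0]]
force: [0.2, 0.6, -0.4]
finger_gap: 0.691
clock: 28.02
tool_pos: [0.4168, 0.3614, -0.0148]
eef_rot: [[0.999, 0.0, 0.041], [-0.041, -0.0, 0.999], [0.0, -1.0, -0.0]]
force: [-0.2, 0.2, 1.8]
finger_gap: 0.679
tcp [ 0.4168  0.3614 -0.0148] shift [ 0.1  0.2 -0.3]
jaw yaw 87.7 q7 0.73 clock 28.0167 gap 0.679
turn about tool y (rad): -0.001 deg world 0.0
rotvec [ 0.0001 -0.0006  0.0003]
```

```bash
python3 -m crank '[[0,-25,0,0,0,0],[0,-60,0,0,0,0],[0,-88,0,0,0,0],[0,-88,0,0,0,0],[0,-88,0,0,0,0]]'; python3 -m crank '[[12,0,-38,0,0,0],[24,0,-78,0,0,0],[36,0,-117,0,0,0],[48,0,-156,0,0,0],[60,0,-195,0,0,0]]';python3 -c "
from h import *
rows([.5098,.0522,0.065],87.7)"
```

```text
clock: 28.43
tool_pos: [0.4174, 0.3617, 0.0743]
eef_rot: [[0.999, 0.002, 0.041], [-0.041, 0.002, 0.999], [0.002, -1.0, 0.002]]
force: [0.4, -0.5, -2.5]
finger_gap: 0.68
clock: 28.85
tool_pos: [0.4672, 0.1615, 0.0713]
eef_rot: [[0.999, -0.004, 0.04], [-0.04, -0.002, 0.999], [-0.004, -1.0, -0.002]]
force: [1.1, 0.3, -0.9]
finger_gap: 0.683
tcp [0.4672 0.1615 0.0713] shift [  47.     6.4 -107.5]
jaw yaw 87.7 q7 1.09 clock 28.85 gap 0.683
turn about tool y (rad): 0.0 deg world -0.0
rotvec [ 0.0022  0.     -0.0038]
```

```bash
python3 -m crank '[[16,0,-38,0,0,0],[32,0,-76,0,0,0],[42,0,-98,0,0,0],[45,15,-103,0,0,0],[45,30,-103,0,0,0]]';python3 -m crank '[[0,0,0,0,0,0],[0,0,0,0,0,0],[0,0,0,0,0,0]]'; python3 -c "
from h import *
rows([.5098,.0522,0.02],87.7)"
```

```text
clock: 29.27
tool_pos: [0.5098, 0.0549, 0.0416]
eef_rot: [[0.999, -0.001, 0.047], [-0.047, -0.002, 0.999], [-0.001, -1.0, -0.003]]
force: [-0.9, -0.0, -2.4]
finger_gap: 0.678
clock: 29.52
tool_pos: [0.5087, 0.0598, 0.0427]
eef_rot: [[0.999, -0.002, 0.04], [-0.04, -0.0, 0.999], [-0.002, -1.0, -0.0]]
force: [0.3, 0.2, -1.2]
finger_gap: 0.678
tcp [0.5087 0.0598 0.0427] shift [ 1.4 22.7 -7.6]
jaw yaw 87.7 q7 1.29 clock 29.5167 gap 0.678
turn about tool y (rad): 0.001 deg world -0.0
rotvec [ 0.0003  0.0006 -0.0016]
```

```bash
python3 -m crank '[[1,5,-7,0,0,-0.001],[1,15,-7.5,0,0,-0.001],[1,22,-7.5,0,0,-0.001],[1,22,-7.5,0,0,-0.001],[1,22,-7.5,0,0,-0.001]]';python3 -m crank '[[0,0,0,0,0,0],[0,0,0,0,0,0]]'; python3 -c "
from h import *
rows([.5098,.0522,0.02],87.7)"
```

```text
clock: 29.93
tool_pos: [0.5096, 0.0517, 0.0206]
eef_rot: [[0.999, -0.0, 0.04], [-0.04, -0.001, 0.999], [-0.0, -1.0, -0.001]]
force: [-0.3, -0.2, -0.8]
finger_gap: 0.678
clock: 30.1
tool_pos: [0.5104, 0.0519, 0.0214]
eef_rot: [[0.999, 0.002, 0.04], [-0.04, -0.0, 0.999], [0.002, -1.0, -0.0]]
force: [-0.4, 0.6, -1.7]
finger_gap: 0.679
tcp [0.5104 0.0519 0.0214] shift [-0.6  1.4  0.3]
jaw yaw 87.7 q7 1.3 clock 30.1 gap 0.679
turn about tool y (rad): -0.0 deg world 0.0
rotvec [ 0.0002 -0.0003  0.0016]
```

```bash
python3 -m crank '[[-0.5,3,0.3,0,0,0.001],[-0.5,6,0.3,0,0,0.001],[-0.5,9,0.3,0,0,0.001],[-0.5,11,0.3,0,0,0.001],[-0.5,11,0.3,0,0,0.001]]'; python3 -m crank '[[0,3,0,0,0,0],[0,6,0,0,0,0],[0,9,0,0,0,0],[0,11,0,0,0,0],[0,11,0,0,0,0]]'
```

```text
clock: 30.52
tool_pos: [0.5093, 0.0522, 0.0096]
eef_rot: [[0.999, -0.001, 0.04], [-0.04, -0.0, 0.999], [-0.001, -1.0, -0.0]]
force: [-0.2, -0.1, -1.3]
finger_gap: 0.68
clock: 30.93
tool_pos: [0.5094, 0.0521, -0.0008]
eef_rot: [[0.999, -0.001, 0.041], [-0.041, -0.0, 0.999], [-0.0, -1.0, -0.0]]
force: [-1.5, 2.1, 1.2]
finger_gap: 0.681
```

```bash
python3 -m crank '[[0,1,0,0,0,0],[0,1.5,0,0,0,0],[0,1.5,0,0,0,0]]';python3 -m crank '[[0,0,0,0,0,0],[0,0,0,0,0,0],[0,0,0,0,0,0],[0,0,0,0,0,0]]' 0.85;python3 -m crank '[[0,-30,0,0,0,0],[0,-60,0,0,0,0],[0,-100,0,0,0,0],[0,-140,0,0,0,0],[0,-160,0,0,0,0]]' 1; python3 -m crank '[[0,0,41,0,0,0],[0,0,82,0,0,0],[0,0,123,0,0,0],[0,0,164,0,0,0],[0,0,200,0,0,0]]' 1; python3 - <<'E'
from h import *
p,d=snap('side','15');crop(p,280,220,150,120,5,'cs15')
crop(p,310,340,100,90,6,'cs15t')
H=hsv(p); m=((H[...,0]>12)&(H[...,0]<30)&(H[...,1]>100)).astype(np.uint8)[340:430,310:410]
n,l,st,c=cv2.connectedComponentsWithStats(m); print("brass side",[(st[i],c[i]) for i in range(1,n) if st[i,4]>20])
p,d=snap('top','15');print(*packs('top',p,z=.046),sep='\n'); crop(p,310,185,100,95,6,'ct15'); crop(p,440,255,75,70,8,'ct15t')
H=hsv(p); m=((H[...,0]>12)&(H[...,0]<32)&(H[...,1]>100)).astype(np.uint8)[255:325,440:515]
n,l,st,c=cv2.connectedComponentsWithStats(m); print("brass top",[(st[i],c[i]) for i in range(1,n) if st[i,4]>10])
rows([.4,-.310,.1],90)
E
```

```text
clock: 31.18
tool_pos: [0.5095, 0.0522, -0.0009]
eef_rot: [[0.999, 0.0, 0.041], [-0.041, -0.0, 0.999], [0.0, -1.0, -0.0]]
force: [-2.8, 0.5, 12.1]
finger_gap: 0.681
clock: 31.52
tool_pos: [0.5098, 0.0516, -0.0026]
eef_rot: [[0.999, 0.0, 0.041], [-0.041, -0.001, 0.999], [0.0, -1.0, -0.001]]
force: [-0.5, 0.5, 0.6]
finger_gap: 0.847
clock: 31.93
tool_pos: [0.5119, 0.0522, 0.1619]
eef_rot: [[0.999, 0.007, 0.041], [-0.041, 0.0, 0.999], [0.007, -1.0, 0.001]]
force: [0.2, -0.6, 0.1]
finger_gap: 0.998
clock: 32.35
tool_pos: [0.5174, 0.2547, 0.1574]
eef_rot: [[0.999, -0.0, 0.04], [-0.04, 0.0, 0.999], [-0.0, -1.0, 0.0]]
force: [0.7, 0.5, 0.6]
finger_gap: 1.001
brass side [(array([ 39,  24,  27,  19, 343], dtype=int32), array([51.48979592, 31.88046647]))]
(array([ 0.5055, -0.0544,  0.046 ]), 88.4, array([43.9, 46.9]), array([380. , 250.1]))
(array([0.5094, 0.0512, 0.046 ]), 44.5, array([44.6, 45. ]), array([341.4, 249. ]))
(array([0.615 , 0.0475, 0.046 ]), 89.3, array([44.4, 45.3]), array([342.2, 211.2]))
(array([ 0.7617, -0.0639,  0.046 ]), 15.9, array([34.9, 35.8]), array([381. , 159.6]))
brass top [(array([ 34,  23,  13,  21, 143], dtype=int32), array([39.48251748, 33.25874126]))]
tcp [0.5157 0.2612 0.1571] shift [ -99.1   53.9 -574.6]
jaw yaw 88.3 q7 0.97 clock 32.45 gap 0.997
turn about tool y (rad): -0.029 deg world 1.7
rotvec [-0.0058 -0.0289 -0.0011]
```

View pics/cs15.png

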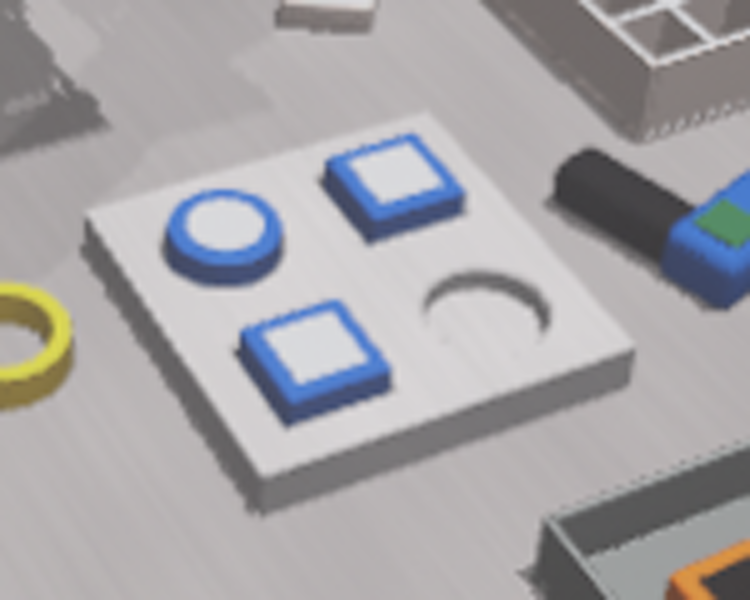

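View pics/cs15t.png

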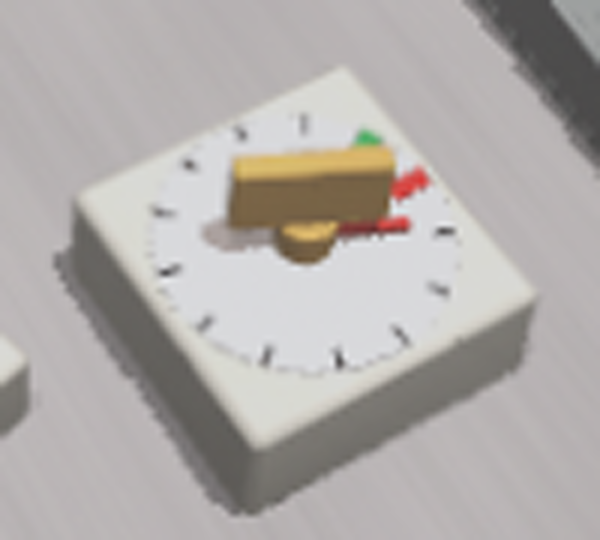

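View pics/ct15t.png

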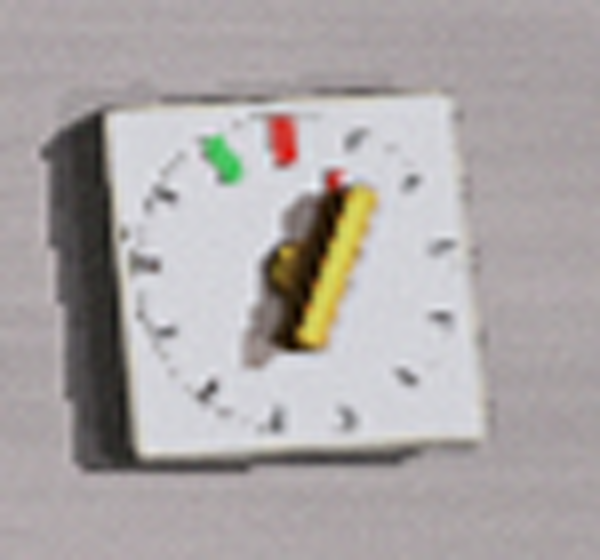

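```bash
python3 - <<'E'
from h import *
o=np.array([440,255]); f=lambda L:(np.array(L)/8.+o-.5+.0625)
b=ray("top",f([(105,112),(452,95),(485,440),(138,460)]),.05); print(b.round(4),b.mean(0))
H=hsv(cv2.imread("pics/top15.png")[:,:,::-1]); m=((H[...,0]>18)&(H[...,0]<34)&(H[...,1]>100)&(H[...,2]>150)).astype(np.uint8); m[:255]=0;m[325:]=0;m[:,:440]=0;m[:,515:]=0
n,l,st,c=cv2.connectedComponentsWithStats(m); i=1+np.argmax(st[1:,4]); ys,xs=np.where(l==i)
w=ray("top",np.c_[xs,ys],.096)[:,:2]*1000; r=cv2.minAreaRect(w.astype(np.float32)); print(st[i],w.mean(0),r)
print("pca",np.degrees(np.arctan2(*np.linalg.svd(w-w.mean(0))[2][0][::-1])))
o2=np.array([310,340]);g=lambda L:(np.array(L)/6.+o2-.42)
print("side box",ray("side",g([(345,68),(537,297),(260,447),(75,200)]),.05).mean(0))
k=ray("side",g([(232,160),(390,150),(392,172),(235,182)]),.096);print("side key",k.round(4),k.mean(0))
c=b.mean(0)[:2]
for nme,px in(("red",(285,140)),("green",(222,160))):
  q=ray("top",f([px]),.05)[0][:2]-c; print(nme,np.degrees(np.arctan2(q[1],q[0])))
q=ray("top",f([(334,180)]),.06)[0][:2]-c; print("ptr",np.degrees(np.arctan2(q[1],q[0])))
E
```

```text
[[ 0.453  -0.2496  0.05  ]
 [ 0.458  -0.3669  0.05  ]
 [ 0.3422 -0.3709  0.05  ]
 [ 0.3362 -0.2551  0.05  ]] [ 0.39734729 -0.31060332  0.05      ]
[477 278  10  21  68] [ 397.93192279 -310.31682251] ((397.6468505859375, -310.138916015625), (8.245485305786133, 54.005611419677734), 67.59269714355469)
pca 157.6938797142675
side box [ 0.39841399 -0.31276442  0.05      ]
side key [[ 0.3751 -0.2973  0.096 ]
 [ 0.4248 -0.3184  0.096 ]
 [ 0.4205 -0.3264  0.096 ]
 [ 0.3714 -0.3056  0.096 ]] [ 0.39793042 -0.31195311  0.096     ]
red 1.024751743638357
green 29.77131707803116
ptr -20.565428142076467
```

All three packs are seated: their patches lie on the z=0.046 plane at the hole centres. The orange pack is in the tray. The key axis is at (0.398,-0.311), and the wing and pointer are at yaw ≈ -22°, about 0.41 rad from red and 309° clockwise short of the stop. Heading to the timer.

```bash
python3 -m crank '[[-3,0,-41,0,0,0],[-6,0,-82,0,0,0],[-9,0,-123,0,0,0],[-12,0,-164,0,0,0],[-15,0,-205,0,0,0]]' 0.6; python3 -m crank '[[-6,0,-41,0,0,0],[-12,0,-82,0,0,0],[-18,0,-123,0,0,0],[-24,0,-164,0,0,0],[-30,0,-203,0,0,0]]'; python3 -c "
from h import *
rows([.3978,-.3108,0.12],67.6)"
```

```text
clock: 32.87
tool_pos: [0.4936, 0.0448, 0.1574]
eef_rot: [[0.999, -0.0, 0.041], [-0.041, -0.001, 0.999], [-0.0, -1.0, -0.001]]
force: [1.3, -0.9, -0.3]
finger_gap: 0.689
clock: 33.28
tool_pos: [0.4547, -0.1571, 0.1576]
eef_rot: [[0.999, -0.001, 0.043], [-0.043, -0.001, 0.999], [-0.001, -1.0, -0.001]]
force: [1.2, -0.0, 1.0]
finger_gap: 0.602
tcp [ 0.4547 -0.1571  0.1576] shift [ -50.3   37.8 -155.9]
jaw yaw 87.6 q7 1.78 clock 33.2833 gap 0.602
turn about tool y (rad): 0.348 deg world -20.0
rotvec [ 1.200e-03  3.484e-01 -3.000e-04]
```

```bash
python3 -m crank '[[-12,5,-39,0,0.09,0],[-24,10,-78,0,0.18,0],[-36,20,-115,0,0.27,0],[-46,30,-142,0,0.348,0],[-49,36,-150,0,0.348,0]]'; python3 -m crank '[[0,0,0,0,0,0],[0,0,0,0,0,0],[0,0,0,0,0,0]]'; python3 -c "
from h import *
rows([.3978,-.3108,0.07],67.6)"
```

```text
clock: 33.7
tool_pos: [0.3966, -0.308, 0.1208]
eef_rot: [[0.921, -0.003, 0.39], [-0.39, -0.003, 0.921], [-0.002, -1.0, -0.005]]
force: [0.4, -0.0, 0.4]
finger_gap: 0.597
clock: 33.95
tool_pos: [0.4024, -0.2998, 0.122]
eef_rot: [[0.927, 0.001, 0.375], [-0.375, 0.001, 0.927], [0.0, -1.0, 0.001]]
force: [0.3, 0.6, -0.8]
finger_gap: 0.6
tcp [ 0.4024 -0.2998  0.122 ] shift [ -0.1  52.  -12. ]
jaw yaw 68.0 q7 1.81 clock 33.95 gap 0.6
turn about tool y (rad): 0.006 deg world -0.4
rotvec [-0.0012  0.0062  0.0004]
```

```bash
python3 -m crank '[[0,10,-11.5,0,0.006,0],[0,30,-12,0,0.006,0],[0,45,-12,0,0.006,0],[0,50,-12,0,0.006,0],[0,50,-12,0,0.006,0]]'; python3 -m crank '[[0,0,0,0,0,0],[0,0,0,0,0,0]]'; python3 -c "
from h import *
p,d=snap('side','16');crop(p,300,290,120,130,4.6,'cs16')
rows([.3978,-.3108,0.036],67.6)"
```

```text
clock: 34.37
tool_pos: [0.3962, -0.3118, 0.0706]
eef_rot: [[0.924, -0.002, 0.383], [-0.383, 0.002, 0.924], [-0.003, -1.0, 0.001]]
force: [0.5, -0.5, 0.7]
finger_gap: 0.599
clock: 34.53
tool_pos: [0.3974, -0.3132, 0.0725]
eef_rot: [[0.923, 0.001, 0.384], [-0.384, -0.001, 0.923], [0.002, -1.0, -0.001]]
force: [0.7, -0.4, 0.6]
finger_gap: 0.604
tcp [ 0.3974 -0.3133  0.0727] shift [-0.7 36.7  2.5]
jaw yaw 67.4 q7 1.84 clock 34.5833 gap 0.599
turn about tool y (rad): -0.003 deg world 0.2
rotvec [ 0.0008 -0.0032  0.0021]
```

View pics/cs16.png

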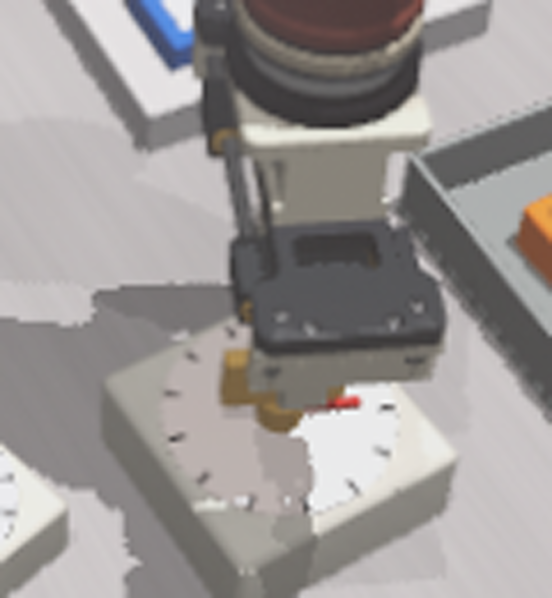

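```bash
python3 -c "
from h import *
p=cv2.imread('pics/side16.png')[:,:,::-1];crop(p,335,345,60,50,12,'cs16b')
print(pix('side',[[.3974,-.3133,.1087],[.3974-.384*.028,-.3133-.923*.028,.1087],[.3974+.384*.028,-.3133+.923*.028,.1087]]))"
```

```text
[[362.29529085 363.97269185]
 [364.5686833  375.53583848]
 [360.11382239 352.89395301]]
```

View pics/cs16b.png

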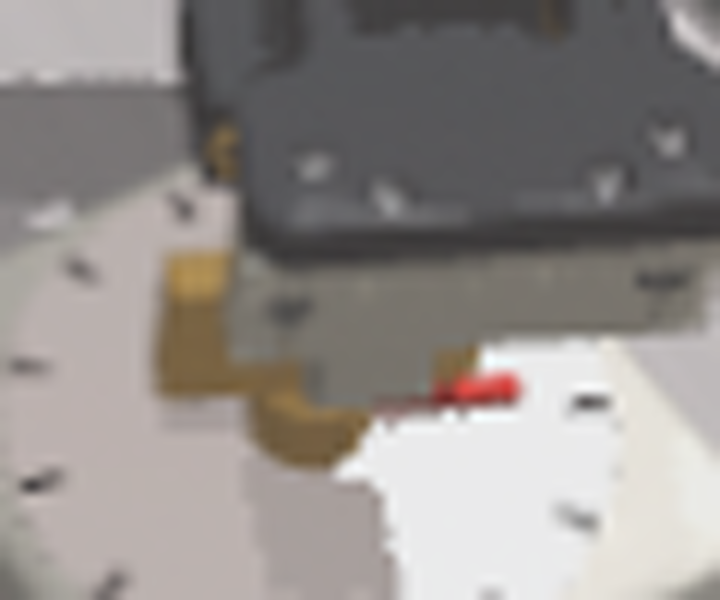

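```bash
python3 -m crank '[[-0.5,5,2.3,0,-0.003,0.001],[-0.5,15,2.3,0,-0.003,0.001],[-0.5,25,2.3,0,-0.003,0.001],[-0.5,33,2.3,0,-0.003,0.001],[-0.5,36,2.3,0,-0.003,0.001]]'; python3 -m crank '[[0,0,0,0,0,0],[0,0,0,0,0,0]]'; python3 -c "
from h import *
print(env.state()['force']);rows([.3978,-.3108,0.036],67.6)"
```

```text
clock: 35.0
tool_pos: [0.396, -0.3099, 0.034]
eef_rot: [[0.924, -0.004, 0.382], [-0.382, 0.002, 0.924], [-0.004, -1.0, 0.0]]
force: [0.0, -0.5, 0.7]
finger_gap: 0.601
clock: 35.17
tool_pos: [0.3968, -0.3106, 0.0354]
eef_rot: [[0.924, -0.002, 0.382], [-0.382, 0.0, 0.924], [-0.002, -1.0, -0.0]]
force: [0.1, -0.1, -1.0]
finger_gap: 0.6
[ 0.10453834 -0.09373698 -0.99127119]
tcp [ 0.3968 -0.3106  0.0354] shift [ 1.  -0.6  0.2]
jaw yaw 67.5 q7 1.84 clock 35.1667 gap 0.6
turn about tool y (rad): -0.001 deg world 0.1
rotvec [ 0.0002 -0.0009 -0.0017]
```

```bash
python3 -m crank '[[0.8,0,-0.3,0,0,0],[0.8,0,-0.3,0,0,0],[0.8,0,-0.3,0,0,0],[0.8,0,-0.3,0,0,0],[0.8,0,-0.3,0,0,0]]' 0 45; python3 -m crank '[[0,0,0,0,0,0],[0,0,0,0,0,0],[0,0,0,0,0,0],[0,0,0,0,0,0],[0,0,0,0,0,0]]'; python3 -c "
from h import *
s=env.state();print(s['force'],s['ft_torque']);rows([.3978,-.3108,0.036],67.6)"
```

```text
clock: 35.58
tool_pos: [0.3978, -0.3114, 0.036]
eef_rot: [[0.924, -0.001, 0.382], [-0.382, -0.0, 0.924], [-0.0, -1.0, -0.0]]
force: [0.4, -0.6, -0.8]
finger_gap: 0.293
clock: 36.0
tool_pos: [0.3982, -0.3099, 0.0359]
eef_rot: [[0.925, -0.001, 0.381], [-0.381, 0.002, 0.925], [-0.001, -1.0, 0.001]]
force: [1.1, 3.7, 3.0]
finger_gap: 0.103
[1.05333644 3.72402412 3.04507231] [ 0.8340044  -0.28198224  0.03037139]
tcp [ 0.3982 -0.3099  0.0359] shift [-0.1 -0.2 -1. ]
jaw yaw 67.6 q7 1.84 clock 36.0 gap 0.103
turn about tool y (rad): 0.001 deg world -0.0
rotvec [-0.0013  0.0005 -0.0012]
```

```bash
python3 -m crank '[[0,0,0,0,0.12,0],[0,0,0,0,0.24,0],[0,0,0,0,0.36,0],[0,0,0,0,0.48,0],[0,0,0,0,0.6,0]]'; python3 -c "
from h import *
s=env.state();print(s['force'],s['ft_torque']);rows([.3980,-.3102,0.036],None)
p,d=snap('side','17');crop(p,310,320,100,100,6,'cs17')"
```

```text
clock: 36.42
tool_pos: [0.399, -0.309, 0.0359]
eef_rot: [[0.544, 0.0, 0.839], [-0.839, 0.003, 0.544], [-0.002, -1.0, 0.002]]
force: [2.9, 5.8, 1.3]
finger_gap: 0.108
[2.87557326 5.7797273  1.32679738] [ 1.06470467 -0.57856676  0.065699  ]
tcp [ 0.399  -0.309   0.0359] shift [ 0.4 -0.1 -1.5]
jaw yaw 33.0 q7 1.42 clock 36.4167 gap 0.108
```

View pics/cs17.png

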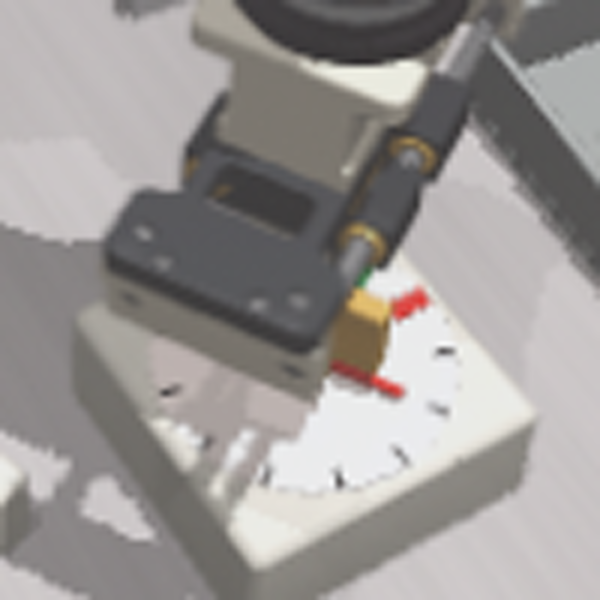

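```bash
python3 -m crank '[[-0.5,0,1,0,0.12,0],[-0.5,0,1,0,0.24,0],[-0.5,0,1,0,0.36,0],[-0.5,0,1,0,0.48,0],[-0.5,0,1,0,0.6,0]]';python3 -m crank '[[0,0,0,0,0.12,0],[0,0,0,0,0.24,0],[0,0,0,0,0.36,0],[0,0,0,0,0.48,0],[0,0,0,0,0.6,0]]'; python3 -c "
from h import *
s=env.state();print(s['force'],s['ft_torque']);rows([.3980,-.3102,0.036],None)"
```

```text
clock: 36.88
tool_pos: [0.4001, -0.3087, 0.0359]
eef_rot: [[-0.023, 0.001, 1.0], [-1.0, 0.002, -0.023], [-0.002, -1.0, 0.001]]
force: [4.0, 4.1, 0.1]
finger_gap: 0.104
clock: 37.3
tool_pos: [0.4012, -0.3091, 0.0359]
eef_rot: [[-0.583, 0.003, 0.813], [-0.813, 0.001, -0.583], [-0.002, -1.0, 0.001]]
force: [5.0, 2.9, -1.5]
finger_gap: 0.104
[ 4.97565301  2.85910178 -1.51118503] [ 0.55263038 -1.0914099   0.10458789]
tcp [ 0.4012 -0.3091  0.0359] shift [ 2.7 -0.1 -2. ]
jaw yaw -35.7 q7 0.57 clock 37.3 gap 0.104
```

```bash
python3 -m crank '[[0,0,0,0,0.12,0],[0,0,0,0,0.24,0],[0,0,0,0,0.36,0],[0,0,0,0,0.48,0],[0,0,0,0,0.6,0]]';python3 -m crank '[[0,0,0,0,0.12,0],[0,0,0,0,0.24,0],[0,0,0,0,0.36,0],[0,0,0,0,0.48,0],[0,0,0,0,0.57,0]]';python3 -m crank '[[0,0,0,0,0,0],[0,0,0,0,0,0]]'; python3 -c "
from h import *
s=env.state();print(s['force'],s['ft_torque']);rows([.3980,-.3102,0.036],None)"
```

```text
clock: 37.72
tool_pos: [0.4019, -0.3101, 0.0359]
eef_rot: [[-0.94, 0.004, 0.342], [-0.342, -0.001, -0.94], [-0.003, -1.0, 0.002]]
force: [6.4, 1.2, -2.7]
finger_gap: 0.104
clock: 38.13
tool_pos: [0.4019, -0.3113, 0.0359]
eef_rot: [[-0.976, 0.004, -0.219], [0.219, -0.003, -0.976], [-0.004, -1.0, 0.002]]
force: [5.3, -1.6, -4.1]
finger_gap: 0.104
clock: 38.3
tool_pos: [0.4019, -0.3112, 0.0359]
eef_rot: [[-0.977, 0.004, -0.215], [0.215, -0.003, -0.977], [-0.004, -1.0, 0.002]]
force: [6.5, 0.2, -3.7]
finger_gap: 0.105
[ 6.48857762  0.15439377 -3.65730547] [-0.01537235 -1.32260305 -0.04018307]
tcp [ 0.4019 -0.3112  0.0359] shift [ 4.1 -0.1 -0.1]
jaw yaw -102.4 q7 -0.31 clock 38.3 gap 0.105
```

```bash
python3 -m crank '[[0,0,0,0,0,0],[0,0,0,0,0,0],[0,0,0,0,0,0],[0,0,0,0,0,0],[0,0,0,0,0,0]]' 0.6 45;python3 -m crank '[[0,0,0,0,0,0],[0,0,0,0,0,0],[0,-15,0,0,0,0],[0,-35,0,0,0,0],[0,-50,0,0,0,0]]';python3 -c "
from h import *
p,d=snap('side','18');crop(p,310,320,100,100,6,'cs18');rows([.3995,-.3107,0.085],None)"
```

```text
clock: 38.72
tool_pos: [0.3976, -0.3106, 0.0358]
eef_rot: [[-0.976, -0.002, -0.219], [0.219, -0.0, -0.976], [0.001, -1.0, 0.0]]
force: [-0.2, 0.2, 0.6]
finger_gap: 0.412
clock: 39.13
tool_pos: [0.398, -0.3106, 0.0867]
eef_rot: [[-0.976, -0.001, -0.219], [0.219, -0.0, -0.976], [0.001, -1.0, 0.001]]
force: [0.5, 0.0, -0.1]
finger_gap: 0.6
tcp [ 0.3992 -0.3122  0.0891] shift [ 0.1  4.1 -1.6]
jaw yaw -102.6 q7 -0.39 clock 39.1833 gap 0.601
```

View pics/cs18.png

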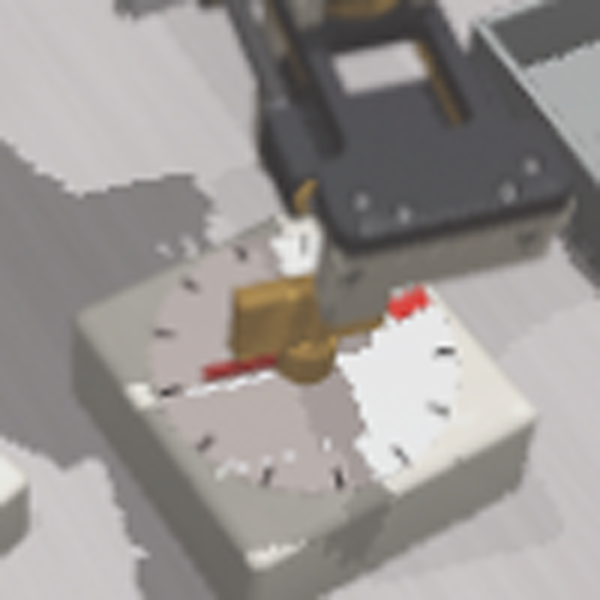

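The pointer has moved about half a turn. I'm unwinding the wrist by half a turn above the wing and then regripping.

```bash
for i in 1 2 3 4; do :; done; python3 -m crank '[[0,0,0,0,-0.12,0],[0,0,0,0,-0.24,0],[0,0,0,0,-0.36,0],[0,0,0,0,-0.48,0],[0,0,0,0,-0.6,0]]';python3 -m crank '[[0,0,0,0,-0.12,0],[0,0,0,0,-0.24,0],[0,0,0,0,-0.36,0],[0,0,0,0,-0.48,0],[0,0,0,0,-0.6,0]]';python3 -m crank '[[0,0,0,0,-0.12,0],[0,0,0,0,-0.24,0],[0,0,0,0,-0.36,0],[0,0,0,0,-0.48,0],[0,0,0,0,-0.6,0]]';python3 -m crank '[[0,0,0,0,-0.12,0],[0,0,0,0,-0.24,0],[0,0,0,0,-0.36,0],[0,0,0,0,-0.48,0],[0,0,0,0,-0.6,0]]';python3 -m crank '[[0,0,0,0,-0.12,0],[0,0,0,0,-0.24,0],[0,0,0,0,-0.36,0],[0,0,0,0,-0.48,0],[0,0,0,0,-0.6,0]]' | tail -1; python3 -m crank '[[0,0,0,0,-0.12,0],[0,0,0,0,-0.14,0],[0,0,0,0,-0.14,0],[0,0,0,0,-0.14,0]]'; python3 -c "
from h import *
rows([.3993,-.3107,0.036],77.4)"
```

```text
clock: 39.6
tool_pos: [0.3981, -0.3101, 0.0854]
eef_rot: [[-0.926, -0.001, 0.376], [-0.376, 0.0, -0.926], [0.001, -1.0, -0.001]]
force: [-0.3, -0.1, -0.1]
finger_gap: 0.603
clock: 40.02
tool_pos: [0.398, -0.3102, 0.0854]
eef_rot: [[-0.552, -0.001, 0.834], [-0.834, 0.0, -0.552], [0.0, -1.0, -0.001]]
force: [-0.5, 0.2, -0.0]
finger_gap: 0.598
clock: 40.43
tool_pos: [0.398, -0.3102, 0.0854]
eef_rot: [[0.015, -0.001, 1.0], [-1.0, 0.0, 0.015], [-0.0, -1.0, -0.001]]
force: [-0.4, 0.5, 0.1]
finger_gap: 0.599
clock: 40.85
tool_pos: [0.3979, -0.3102, 0.0854]
eef_rot: [[0.577, -0.001, 0.817], [-0.817, 0.0, 0.577], [-0.001, -1.0, -0.001]]
force: [0.0, 0.8, -0.1]
finger_gap: 0.601
finger_gap: 0.599
clock: 41.6
tool_pos: [0.398, -0.3103, 0.0856]
eef_rot: [[0.975, -0.001, 0.223], [-0.223, 0.0, 0.975], [-0.001, -1.0, 0.0]]
force: [-0.4, -0.6, 1.2]
finger_gap: 0.599
tcp [ 0.398  -0.3103  0.0856] shift [ 1.4 49.6 -0.1]
jaw yaw 77.1 q7 2.0 clock 41.6 gap 0.599
turn about tool y (rad): -0.005 deg world 0.3
rotvec [-0.0001 -0.0047 -0.0012]
```

```bash
python3 -m crank '[[1,10,0,0,0,0],[1,22,0,0,0,0],[1,34,0,0,0,0],[1,45,0,0,0,0],[1,49,0,0,0,0]]';python3 -m crank '[[0,0,0,0,0,0],[0,0,0,0,0,0]]'; python3 -m crank '[[0,0,0,0,0,0],[0,0,0,0,0,0],[0,0,0,0,0,0],[0,0,0,0,0,0],[0,0,0,0,0,0]]' 0 50;python3 -m crank '[[0,0,0,0,0,0],[0,0,0,0,0,0],[0,0,0,0,0,0],[0,0,0,0,0,0],[0,0,0,0,0,0]]'
```

```text
clock: 42.02
tool_pos: [0.3982, -0.3096, 0.0348]
eef_rot: [[0.975, -0.004, 0.221], [-0.221, 0.002, 0.975], [-0.004, -1.0, 0.001]]
force: [-0.0, 0.3, -0.5]
finger_gap: 0.599
clock: 42.18
tool_pos: [0.3992, -0.3104, 0.0365]
eef_rot: [[0.975, -0.001, 0.22], [-0.22, 0.0, 0.975], [-0.001, -1.0, -0.0]]
force: [0.8, 0.2, 0.3]
finger_gap: 0.601
clock: 42.6
tool_pos: [0.3994, -0.3106, 0.0371]
eef_rot: [[0.975, -0.0, 0.22], [-0.22, -0.0, 0.975], [-0.0, -1.0, -0.0]]
force: [0.9, 0.7, 0.0]
finger_gap: 0.289
clock: 43.02
tool_pos: [0.3992, -0.3104, 0.0369]
eef_rot: [[0.976, -0.001, 0.22], [-0.22, 0.0, 0.976], [-0.001, -1.0, -0.0]]
force: [0.2, 0.4, 1.5]
finger_gap: 0.102
```

```bash
python3 -m crank '[[0,0,0,0,0.12,0],[0,0,0,0,0.24,0],[0,0,0,0,0.36,0],[0,0,0,0,0.48,0],[0,0,0,0,0.6,0]]';python3 -m crank '[[0,0,0,0,0.12,0],[0,0,0,0,0.24,0],[0,0,0,0,0.36,0],[0,0,0,0,0.48,0],[0,0,0,0,0.6,0]]';python3 -m crank '[[0,0,0,0,0.12,0],[0,0,0,0,0.24,0],[0,0,0,0,0.36,0],[0,0,0,0,0.48,0],[0,0,0,0,0.6,0]]';python3 -m crank '[[0,0,0,0,0.12,0],[0,0,0,0,0.24,0],[0,0,0,0,0.34,0],[0,0,0,0,0.34,0],[0,0,0,0,0.34,0]]'; python3 -c "
from h import *
s=env.state();print(s['force'],s['ft_torque']);rows([.3995,-.3107,0.036],-61.6)
p,d=snap('side','19');crop(p,310,320,100,100,6,'cs19')"
```

```text
clock: 43.43
tool_pos: [0.3995, -0.31, 0.0369]
eef_rot: [[0.677, -0.001, 0.736], [-0.736, 0.001, 0.677], [-0.001, -1.0, -0.0]]
force: [0.9, 1.2, 0.4]
finger_gap: 0.102
clock: 43.85
tool_pos: [0.3999, -0.3098, 0.0369]
eef_rot: [[0.144, -0.0, 0.99], [-0.99, 0.001, 0.144], [-0.001, -1.0, -0.0]]
force: [1.5, 0.3, 0.2]
finger_gap: 0.105
clock: 44.27
tool_pos: [0.4005, -0.3099, 0.0369]
eef_rot: [[-0.439, 0.001, 0.898], [-0.898, 0.0, -0.439], [-0.001, -1.0, 0.0]]
force: [1.9, 0.8, -0.8]
finger_gap: 0.102
clock: 44.68
tool_pos: [0.4007, -0.3101, 0.0369]
eef_rot: [[-0.709, 0.001, 0.706], [-0.706, -0.0, -0.709], [-0.001, -1.0, 0.001]]
force: [2.7, 0.8, 0.2]
finger_gap: 0.106
[2.65511838 0.78755174 0.19658529] [ 0.15530013 -0.60648215 -0.0284257 ]
tcp [ 0.4007 -0.3101  0.0369] shift [ 1.2  0.9 -0.4]
jaw yaw -45.1 q7 0.5 clock 44.6833 gap 0.106
turn about tool y (rad): 0.287 deg world -16.5
rotvec [-0.0005  0.2875 -0.0006]
```

View pics/cs19.png

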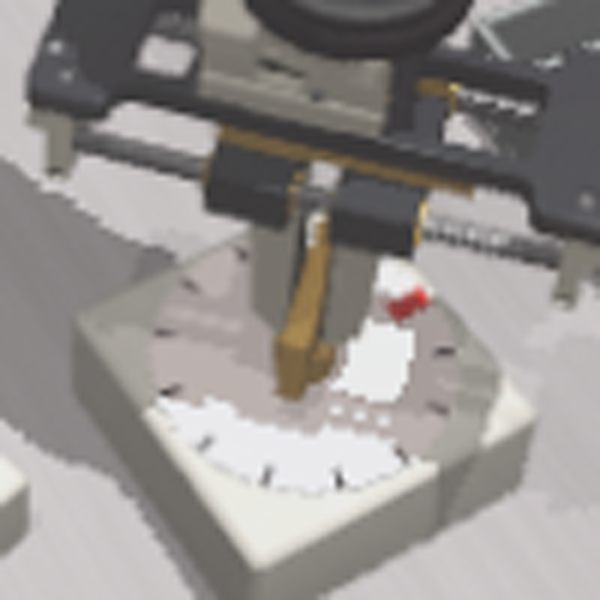

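```bash
python3 -m crank '[[0,0,0,0,0.06,0],[0,0,0,0,0.12,0],[0,0,0,0,0.18,0],[0,0,0,0,0.22,0],[0,0,0,0,0.22,0]]'|sed -n 5p; python3 -c "
from h import *
s=env.state();print(s['force'],s['ft_torque'],s['joint_torque'][6]);rows([.3995,-.3107,0.036],-61.6)"; python3 -m crank '[[0,0,0,0,0.04,0],[0,0,0,0,0.08,0],[0,0,0,0,0.08,0],[0,0,0,0,0.08,0]]'|sed -n 5p; python3 -c "
from h import *
s=env.state();print(s['force'],s['ft_torque'],s['joint_torque'][6]);rows([.3995,-.3107,0.036],-61.6)"
```

```text
finger_gap: 0.102
[4.04998097 0.1576178  0.55192427] [ 0.20136482 -0.81752434  0.02984213] -0.22057732567191124
tcp [ 0.4007 -0.3103  0.0369] shift [ 1.2  0.9 -0.3]
jaw yaw -57.8 q7 0.33 clock 45.15 gap 0.102
turn about tool y (rad): 0.066 deg world -3.8
rotvec [-0.0005  0.0664 -0.001 ]
finger_gap: 0.108
[ 5.09294945  0.07509542 -1.26407888] [ 0.18275148 -1.14411303  0.62401023] -0.6222021393477917
tcp [ 0.4007 -0.3103  0.0369] shift [ 1.2  0.9 -0.2]
jaw yaw -62.2 q7 0.27 clock 45.4833 gap 0.108
turn about tool y (rad): -0.01 deg world 0.6
rotvec [-0.0005 -0.0102 -0.0006]
```

The wrist torque jumped from 0.03 to 0.62 N m at yaw −62°, where I expected the hard stop. Releasing and checking.

```bash
python3 -m crank '[[0,0,0,0,0,0],[0,0,0,0,0,0],[0,0,0,0,0,0],[0,0,0,0,0,0],[0,0,0,0,0,0]]' 0.6 45;python3 -m crank '[[0,0,0,0,0,0],[0,0,0,0,0,0],[0,-15,0,0,0,0],[0,-40,0,0,0,0],[0,-75,0,0,0,0]]';python3 -m crank '[[0,-30,0,0,0,0],[0,-50,0,0,0,0],[0,-50,0,0,0,0]]';python3 -c "
from h import *
rows([.52,.20,.16],None)"
```

```text
clock: 45.9
tool_pos: [0.3981, -0.3107, 0.0367]
eef_rot: [[-0.888, -0.002, 0.46], [-0.46, 0.0, -0.888], [0.002, -1.0, -0.001]]
force: [-0.1, 0.2, 0.2]
finger_gap: 0.413
clock: 46.32
tool_pos: [0.3977, -0.309, 0.1108]
eef_rot: [[-0.887, -0.006, 0.461], [-0.461, 0.003, -0.887], [0.004, -1.0, -0.006]]
force: [0.7, -1.0, 0.1]
finger_gap: 0.602
clock: 46.57
tool_pos: [0.4009, -0.3131, 0.1658]
eef_rot: [[-0.887, 0.006, 0.461], [-0.461, -0.005, -0.887], [-0.003, -1.0, 0.007]]
force: [-0.3, -0.9, -0.3]
finger_gap: 0.6
tcp [ 0.4009 -0.3131  0.1658] shift [-342.4    3.8 -400.3]
jaw yaw -62.5 q7 0.09 clock 46.5667 gap 0.6
```

```bash
python3 -m crank '[[-26,0,-31,0,0,0],[-53,0,-62,0,0,0],[-80,0,-93,0,0,0],[-107,0,-124,0,0,0],[-133,0,-155,0,0,0]]';python3 -m crank '[[-26,0,-31,0,0,0],[-53,0,-62,0,0,0],[-80,0,-93,0,0,0],[-107,0,-124,0,0,0],[-133,0,-155,0,0,0]]';python3 -m crank '[[-26,0,-31,0,0,0],[-50,0,-60,0,0,0],[-60,0,-75,0,0,0],[-60,0,-75,0,0,0]]';python3 - <<'E'
from h import *
p,d=snap('side','20');crop(p,310,340,100,90,6,'cs20t')
for nme,X in(("h2",[.6148,.0479,.046]),("h3",[.5056,-.0527,.046]),("h0",[.5098,.0522,.046])):
    uv=np.round(pix('side',[X])[0]).astype(int); g=[(uv[0]+a,uv[1]+b) for a in range(-6,7,3) for b in(-4,0,4)]
    Z=dpt('side',g,[d[v,u] for u,v in g])[:,2]; print(nme,Z.mean().round(4),Z.std().round(4))
p,d=snap('top','20');print(*packs('top',p,z=.046),sep='\n'); print("or",*packs('top',p,5,25,.037)[:1]);crop(p,440,255,75,70,8,'ct20t')
E
```

```text
clock: 46.98
tool_pos: [0.4454, -0.1094, 0.161]
eef_rot: [[-0.887, -0.002, 0.461], [-0.461, 0.001, -0.887], [0.002, -1.0, -0.001]]
force: [0.8, 0.6, -0.7]
finger_gap: 0.6
clock: 47.4
tool_pos: [0.4917, 0.0897, 0.1609]
eef_rot: [[-0.887, -0.002, 0.462], [-0.462, -0.0, -0.887], [0.002, -1.0, -0.001]]
force: [1.1, -0.5, -0.4]
finger_gap: 0.601
clock: 47.73
tool_pos: [0.5099, 0.1879, 0.1595]
eef_rot: [[-0.882, -0.004, 0.471], [-0.471, 0.001, -0.882], [0.003, -1.0, -0.003]]
force: [-0.3, 0.1, -0.2]
finger_gap: 0.603
h2 0.0455 0.0017
h3 0.0455 0.0017
h0 0.0456 0.0015
(array([ 0.5055, -0.0544,  0.046 ]), 88.4, array([43.9, 46.9]), array([380. , 250.1]))
(array([0.5094, 0.0512, 0.046 ]), 44.5, array([44.6, 45. ]), array([341.4, 249. ]))
(array([0.6148, 0.0476, 0.046 ]), 89.3, array([44.4, 45.3]), array([342.1, 211.2]))
(array([ 0.7617, -0.0639,  0.046 ]), 15.9, array([34.9, 35.8]), array([381. , 159.6]))
or (array([ 0.6103, -0.2831,  0.037 ]), 89.5, array([43.4, 42.5]), array([461. , 212.5]))
```

View pics/ct20t.png

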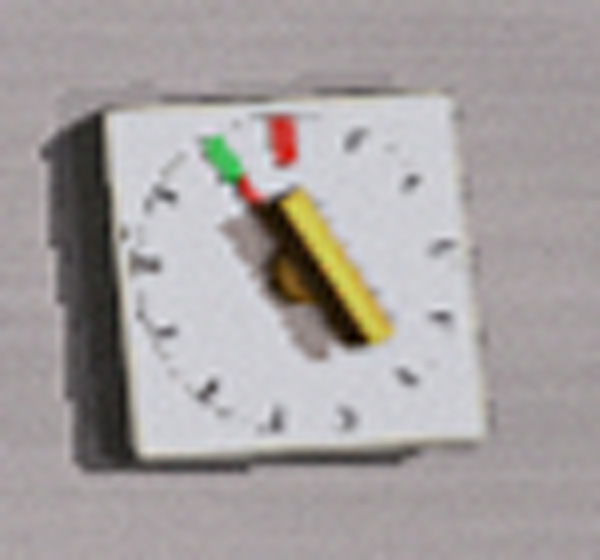

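View pics/cs20t.png

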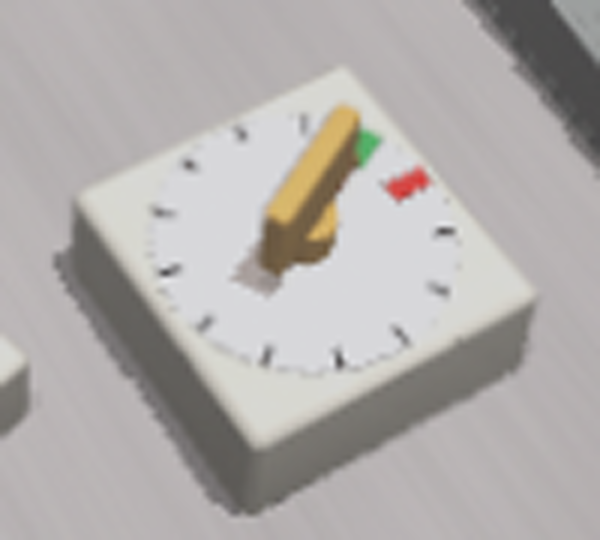

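View pics/top20.png

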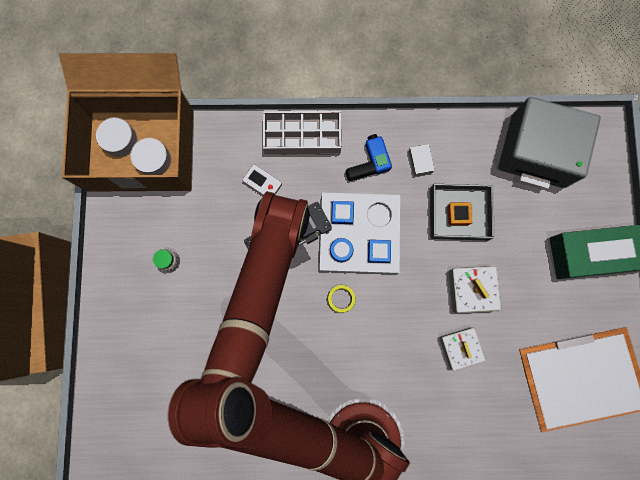

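In the top view the red pointer meets the green mark, with the pointer tip at about (470,277). The blue packs are flat in the block at (342,211), (341,249) and (380,250), with their tops at z≈0.0455. The orange pack is in the tray at (461,212), and the other items haven't moved.

```bash
python3 -c "
from station import sign_off
print(sign_off())"
```

```text
the job is handed in; nothing more can be done
None
```

The job is done and handed in at about 48 s of the 210 s allowed.

- **Used pack:** Only one orange pack was present, the square one. It came out of the block and lies flat in the grey returns tray.
- **Blue packs:** Three were present, two squares and one disc, and each is seated in a recess of its own outline. Nothing blue showed up in the areas the arm had hidden at first.
- **Timer:** After seating the packs, I wound the larger timer's key clockwise in two partial turns, about 170° and then 139°. Wrist torque jumped from 0.03 to 0.62 N m where I expected the hard stop.

**Last checks:**
- The pointer meets the green mark in the top view. In the side view the wing hides its tip.
- The blue pack tops measure z ≈ 0.0455 m, against 0.046 m when fully home, which is within camera error.
- The pack centres are within 2 mm of the recess centres.
- The other items look unmoved in the pictures.

**What disagreed:** The fingertips are about 36 mm higher than the reported tool position says. Because of this, the first grasp closed on air above the orange pack. I measured the offset with a light touch on the pack (15 N) and used it for every later move.

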